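# Pack the desk kit case and clear the clips

## Task

Topple the standing kit case onto its back on the packing board by pushing its top, so that its insert faces up, then press every kit piece in the steel tray fully home into its own cutout. Put every binder clip into the open desk drawer and push the drawer fully shut; leave the canister, coaster and hole punch where they are.

Things in the scene. Friction and masses are not known exactly. Their poses are not given: they have to be found in the camera images.
- case: Blue kit case, grey insert in front, solid box 90 mm deep (x) x 170 wide (y) x 210 tall (z), 0.9 kg, too thick to grasp. Origin: centre of underside; +z to its top, -x out of its front (insert), +x out of its back. Stands, back's bottom edge 2 to 8 mm from the board's edge. Tips over at a lean of about 23 degrees, falling on the board; then -x is up and the insert's face 102 mm above the desk.
- board: Fixed dark packing board with a grey top, 220 mm (x) x 200 (y) x 12 thick, lying on the desk; origin = centre of its underside. Its edge at x = -110 mm (its own frame) blocks the bottom edge of the case, and the case is to lie on its top face.
- eraser: Pink rubber eraser block with a paper sleeve, 58 mm long (x) x 24 wide (y) x 26 tall (z), 0.05 kg. Origin = centre of the underside (middle of its outline). It lies in the steel tray at the start; may be absent.
- stapler: Red and black mini stapler, 78 mm long (x) x 28 wide (y) x 26 tall (z), straight sided, 0.09 kg. Origin = centre of the underside (middle of its outline). It lies in the steel tray at the start; may be absent.
- stamp: Wooden hand stamp lying on its side, T-shaped seen from above, 26 mm tall (z): the handle runs from x = -30 to +14 mm and is 22 wide (y), the head from x = +14 to +30 mm and is 52 wide, 0.05 kg. Origin = centre of the underside (middle of its outline). It lies in the steel tray at the start; may be absent.
- inkpad: Green ink pad box with a white mark on top, 46 mm long (x) x 36 wide (y) x 26 tall (z), 0.06 kg. Origin = centre of the underside (middle of its outline). It lies in the steel tray at the start; may be absent.
- eraser_pocket (a point): Middle of the floor of the eraser's yellow cutout (axes as the case's, opens to -x): its outline with 1.5 mm play all round and a rounded white lip 2 mm high, 18 mm deep from the lip's top, the piece is 8 mm proud when home. The piece's x lies along the case's z, either way round. Two sprung tabs on its long sides stop the piece about 6 mm in; about 8 N on top drives it home.
- stapler_pocket (a point): Middle of the floor of the stapler's yellow cutout (axes as the case's, opens to -x): its outline with 1.5 mm play all round and a rounded white lip 2 mm high, 18 mm deep from the lip's top, the piece is 8 mm proud when home. The piece's x lies along the case's z, either way round. Two sprung tabs on its long sides stop the piece about 6 mm in; about 8 N on top drives it home.
- stamp_pocket (a point): Middle of the floor of the stamp's yellow cutout (axes as the case's, opens to -x): its outline with 1.5 mm play all round and a rounded white lip 2 mm high, 18 mm deep from the lip's top, the piece is 8 mm proud when home. The piece's x lies along the case's z, head (+x) to the case's top (+z). Two sprung tabs on its long sides stop the piece about 6 mm in; about 8 N on top drives it home.
- inkpad_pocket (a point): Middle of the floor of the inkpad's yellow cutout (axes as the case's, opens to -x): its outline with 1.5 mm play all round and a rounded white lip 2 mm high, 18 mm deep from the lip's top, the piece is 8 mm proud when home. The piece's x lies along the case's z, either way round. Two sprung tabs on its long sides stop the piece about 6 mm in; about 8 N on top drives it home.
- clip_1: Jumbo black binder clip standing on its spine, jaws up, steel wire handles folded flat; 50 mm long (x) x 24 tall (z); 26 wide (y) at the spine, but from 10 mm up its flat jaws are 15 wide (y), good to grip across. 0.04 kg. Origin = centre of the underside. On the desk at the start; may be absent.
- clip_2: Jumbo black binder clip standing on its spine, jaws up, steel wire handles folded flat; 50 mm long (x) x 24 tall (z); 26 wide (y) at the spine, but from 10 mm up its flat jaws are 15 wide (y), good to grip across. 0.04 kg. Origin = centre of the underside. On the desk at the start; may be absent.
- clip_3: Jumbo black binder clip standing on its spine, jaws up, steel wire handles folded flat; 50 mm long (x) x 24 tall (z); 26 wide (y) at the spine, but from 10 mm up its flat jaws are 15 wide (y), good to grip across. 0.04 kg. Origin = centre of the underside. On the desk at the start; may be absent.
- drawer_unit_drawer0 (a joint): Opening of the drawer in the small wooden desk unit, m: 0 = shut, larger = pulled out towards the unit's front; starts at 0.125 to 0.145. Slides with about 1 N of friction and stays where left.
- drawer_floor (a point): Centre of the drawer's inner floor, 22 mm above the desk, moves with it; x points from the drawer's front to its back, y along its width. Inside 175 mm (x) x 178 (y), walls 56 mm high; only the front part, as long as the drawer is pulled out less 6 mm, is open from above, the rest is under the unit's top (100 mm above the desk).
- drawer_unit_drawer0_handle (a point): Middle of the drawer's steel bar handle, about 62 mm above the desk, 35 mm in front of the white drawer front; bar 110 mm long along y. Pushing it along the drawer's x shuts the drawer.
- drawer_unit: The fixed drawer unit, 220 mm deep (x) x 220 wide (y) x 100 tall; origin = centre of its underside, its front faces its own -x.
- tray: Fixed shallow steel tray, 260 mm (x) x 190 (y), rim 8 mm high and 3 thick, floor 3 mm thick; origin = centre of its underside.
- canister: Tin canister with screw-top lid, 76 mm across, 110 tall; origin = centre of its underside. Leave alone.
- coaster: Frosted glass coaster, 90 mm across, 7 thick; origin = centre of its underside. Leave alone.
- hole_punch: Chrome hole punch, 70 x 120 mm, 54 tall; origin = centre of its underside. Leave alone.
Things that resemble listed ones, but are neither listed nor needed, are in the scene too. Several things look just like the inkpad: the one meant starts nearest to the robot's base. Leave any purple look-alike of the eraser alone.

How it is judged:
By the outcome, as a careful person would: the job done as asked, in the order asked, and still so for the second after the job is handed in, with the robot touching nothing.
Of eraser, stapler, stamp, inkpad only 3 to 4 are there at a start; the rules pass over those that are not, and their reading is None.
Of clip_1, clip_2, clip_3 only 1 to 3 are there at a start; the rules pass over those that are not, and their reading is None.
At some moment in a run one of eraser, stapler, stamp, inkpad, clip_1, clip_2, clip_3 may be knocked a few centimetres aside while the robot is not near it.
It also fails if it takes over 210 s, if anything falls off the work surface, if the arm or the gripper's body presses on something with over 40 N, if the wrist force passes 120 N, or if a joint passes its speed limit or range.

## Robot

A 6-joint arm with a two-finger parallel gripper is mounted at the origin on the work surface. World frame = base frame: x ahead of the robot, y to its left, z up, the work surface at z = 0. Lengths are in m, angles in rad, forces in N, time in s.
With the tool pointing down it reaches from about 0.35 to 0.975 m from the base axis. Payload 4.9 kg.
Tool frame: the origin (TCP) lies at the very end of the fingers, on their centre line; the grasp point (between the pads) lies 19 mm behind it (ctrl.grasp_offset is the distance from the TCP to the grasp point, in m); z points along the fingers, y is the line along which they close (so a half turn about z gives the same grasp; the last joint's range is limited). The gripper opens to 85 mm and grips with 20 to 120 N. Pads are 22 mm wide; open, the fingers measure 114 mm over their backs; the gripper's body (76 mm by 85 mm) begins 54 mm behind the grasp point. The pads swing forward as they close: fully open they stand 13 mm farther back than shut.
Start: joints at [1.216, 0.053, 1.613, -0, 1.476, -0.119], TCP at [0.146, 0.608, 0.231] pointing down, gripper open.
Joint ranges: [-3.01, 3.01], [-1.01, 2.22], [0.06, 2.58], [-1.02, 4.17], [0.09, 2.62], [-3.14, 3.14]. Speed limits (rad/s): [2.57, 2.57, 3.14, 3.14, 3.14, 3.14].

## Interface

Orientations are given as a rotation vector (axis times angle).
In Python, from station import ctrl, optics gives the robot as it stands.
- The arm moves only by the shell command python3 -m handwheel 'ROWS' [OPENING] [FORCE]. ROWS is JSON, a list of rows, each an object of numbers: "tx", "ty", "tz": the shift along the tool's x, y, z in mm; "roll": the turn about the tool's z in rad. A call has 1 to 12 rows; each row shifts and turns the commanded pose from where the row before left it, along the tool's axes as they then stand; what a row does not reach is not made up. A row lasts 1/12 s, in which the tool goes at most 41.7 mm and 7.16 degrees, less where a joint would pass 70% of its speed; a pose out of reach is approached as far as the arm can. A call with a gripper value outside its range is refused whole. OPENING is the finger opening in mm, from 0 to 85.4, set as the call begins (- or left out, the last holds). The fingers move at their own pace and stop on an object; FORCE is the grip in N (left out, the last holds). Time passes only in rows, so rows that do not move let the fingers close. It gives the time, the measured TCP pose, the force, the opening and the grip force at its end, in the units of the state.
- ctrl.get_obs(): the state, without advancing time (a new reading comes with each control period).
- optics.get_image(name): name is "scene" or "side" or "wrist"; returns (picture, depth): 384x512x3 uint8, red, green, blue; 384x512 float32, m along the optical axis (not along the pixel's ray), 0 where there is no reading.
- optics.camera_params(name): a dict with "mtx" (3x3 intrinsics, pixels), "extrinsics" (4x4, takes a point from camera to world coordinates); the wrist camera has in their place "tool_from_camera" (4x4, takes a point from camera to tool coordinates, whose origin is the TCP and whose axes are the flange's). Camera axes: x right, y down, z forward; pixel columns grow to the right and rows downward; lengths in m; the calibration is good to about 2 mm. A picture is of the moment at which its call begins: read the wrist's pose just before it. camera_params takes no time and is no camera call.
- ctrl.finish_job(): hands the job in; it is judged then, once.
The state is a dict: "t": time; "q": joint angles; "dq": joint speeds; "effort": joint torques, N m; "tool_pos": TCP position; "tool_rot": TCP orientation; "contact_force": force on the tool from outside, world axes, zero at the start; "wrist_torque": the same for the moment, N m; "opening": finger opening in m; "grip_force": force on a finger pad.
Only numpy, scipy, OpenCV 4.12 (cv2) and the standard library are available. Lean on these libraries where they do the work, as an engineer would, in place of code of your own. Each camera call takes 0.05 s, during which the arm holds its last target. There are 200 camera calls.

## Working session

There is one attempt and no reset: what is moved stays moved. The work goes in short steps, Python scripts to look and compute and a shell command to move; the robot and the scene stay as the last step left them, time stands still between calls to the robot, and variables do not carry over. Pictures are saved under pics/ and viewed, at most 14 in all, crops included, and the job is handed in when it is done.

```bash
ls; mkdir -p pics; cat > h.py <<'E'
import numpy as np, cv2, json
from station import ctrl, optics
from scipy.spatial.transform import Rotation as R
def T_of(name,obs=None):
    p=optics.camera_params(name); K=np.array(p['mtx'])
    if name=='wrist':
        o=obs or ctrl.get_obs(); T=np.eye(4);T[:3,:3]=R.from_rotvec(o['tool_rot']).as_matrix();T[:3,3]=o['tool_pos']
        return K,T@np.array(p['tool_from_camera'])
    return K,np.array(p['extrinsics'])
def snap(name,fn):
    K,T=T_of(name); im,d=optics.get_image(name)
    cv2.imwrite(f'pics/{fn}.png',im[:,:,::-1]); np.savez(f'pics/{fn}.npz',im=im,d=d,K=K,T=T); return im,d,K,T
def load(fn):
    z=np.load(f'pics/{fn}.npz'); return z['im'],z['d'],z['K'],z['T']
def ray(K,T,u,v,z):
    d=T[:3,:3]@np.linalg.inv(K)@np.array([u,v,1.]); return T[:3,3]+d*(z-T[2,3])/d[2]
def cloud(d,K,T):
    v,u=np.mgrid[:d.shape[0],:d.shape[1]]
    P=np.stack([(u-K[0,2])/K[0,0]*d,(v-K[1,2])/K[1,1]*d,d],-1)
    return P@T[:3,:3].T+T[:3,3]
E
python3 - <<'E'
from h import *
o=ctrl.get_obs();print({k:np.round(v,3).tolist() for k,v in o.items()},ctrl.grasp_offset)
ims=[]
for n in ['scene','side','wrist']:
    im,d,K,T=snap(n,n+'0'); ims.append(im); print(n,np.round(K,1).tolist(),np.round(T,3).tolist())
for n,im in zip('ab',ims): cv2.imwrite(f'pics/big{n}.png',cv2.resize(im,(800,600),interpolation=cv2.INTER_CUBIC)[:,:,::-1])
E
```

```text
pics
{'t': 0.0, 'q': [1.216, 0.053, 1.614, 0.0, 1.476, -0.119], 'dq': [-0.0, 0.0, -0.001, -0.0, 0.001, 0.0], 'effort': [-0.001, -39.367, -37.018, -0.0, 0.007, -0.0], 'tool_pos': [0.146, 0.607, 0.23], 'tool_rot': [-0.369, -3.119, 0.003], 'contact_force': [0.437, -0.014, -0.567], 'wrist_torque': [0.002, -0.033, -0.031], 'grip_force': 0.0, 'opening': 0.085} 0.0187
scene [[498.5, 0.0, 251.3], [0.0, 498.5, 190.6], [0.0, 0.0, 1.0]] [[0.643, 0.495, -0.584, 1.468], [0.765, -0.401, 0.503, -0.808], [0.015, -0.771, -0.637, 1.051], [0.0, 0.0, 0.0, 1.0]]
side [[401.1, 0.0, 254.1], [0.0, 401.1, 190.4], [0.0, 0.0, 1.0]] [[-0.974, -0.116, 0.192, 0.37], [-0.225, 0.523, -0.822, 0.786], [-0.005, -0.844, -0.536, 0.68], [0.0, 0.0, 0.0, 1.0]]
wrist [[287.0, 0.0, 253.7], [0.0, 287.0, 188.7], [0.0, 0.0, 1.0]] [[0.233, 0.926, 0.295, 0.069], [0.972, -0.222, -0.073, 0.627], [-0.002, 0.304, -0.953, 0.372], [0.0, 0.0, 0.0, 1.0]]
```

View pics/biga.png

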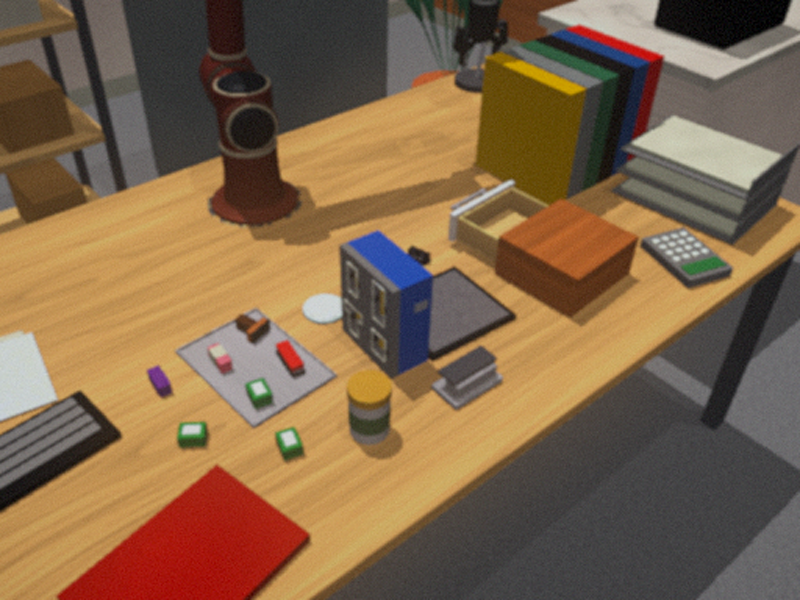

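View pics/bigb.png

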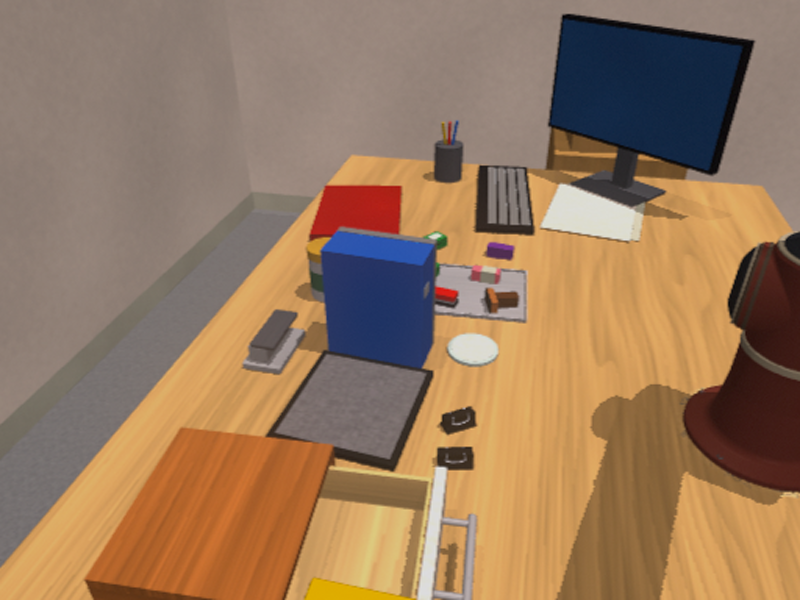

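Scene (800×600 view): case at (385,300), board (455,310), tray (255,365) with stamp (253,325), eraser (220,357), stapler (290,357) and inkpad (259,391). Lookalike inkpads are at (192,433) and (289,442), and the purple eraser at (159,380). Side view: two clips at (460,420) and (455,458), drawer at (370,530).

```bash
python3 - <<'E'
from h import *
def blobs(fn,masks):
    im,d,K,T=load(fn); P=cloud(d,K,T); hsv=cv2.cvtColor(im,cv2.COLOR_RGB2HSV).astype(int)
    for nm,f in masks.items():
        m=f(hsv[...,0],hsv[...,1],hsv[...,2],P)&(d>0)
        m=m&(P[...,2]>-.02)&(P[...,0]>.1)&(P[...,0]<1.2)&(abs(P[...,1])<.8)
        n,l,s,c=cv2.connectedComponentsWithStats(m.astype(np.uint8))
        for i in range(1,n):
            if s[i,4]<25: continue
            Q=P[l==i]; zt=np.percentile(Q[:,2],95); top=Q[Q[:,2]>zt-.006]
            r=cv2.minAreaRect((top[:,:2]*1000).astype(np.float32))
            print(fn,nm,'px',c[i].round().astype(int).tolist(),'n',s[i,4],'ztop %.3f'%zt,'rect c',np.round(r[0],0).tolist(),'size',np.round(r[1],0).tolist(),'ang %.0f'%r[2])
S=dict(
 blue=lambda h,s,v,P:(h>105)&(h<130)&(s>150)&(v>60),
 green=lambda h,s,v,P:(h>45)&(h<85)&(s>90)&(P[...,2]<.06),
 red=lambda h,s,v,P:((h<4)|(h>174))&(s>180)&(v>80)&(P[...,2]<.08),
 pink=lambda h,s,v,P:((h<8)|(h>165))&(s>50)&(s<160)&(v>150)&(P[...,2]<.06),
 purple=lambda h,s,v,P:(h>130)&(h<160)&(s>100),
 black=lambda h,s,v,P:(v<50)&(P[...,2]<.1),
 grey=lambda h,s,v,P:(s<45)&(v>60)&(P[...,2]<.02),
 tall=lambda h,s,v,P:(P[...,2]>.09)&(P[...,2]<.12),
)
for fn in ['scene0','side0']: blobs(fn,S)
E
```

```text
scene0 blue px [382, 33] n 51 ztop 0.305 rect c [365.0, 791.0] size [157.0, 17.0] ang 0
scene0 blue px [250, 167] n 847 ztop 0.213 rect c [609.0, -77.0] size [72.0, 167.0] ang 87
scene0 blue px [265, 207] n 183 ztop 0.165 rect c [688.0, -106.0] size [5.0, 14.0] ang 9
scene0 green px [450, 170] n 153 ztop 0.032 rect c [872.0, 601.0] size [96.0, 36.0] ang 72
scene0 green px [166, 253] n 97 ztop 0.032 rect c [578.0, -354.0] size [33.0, 43.0] ang 77
scene0 green px [122, 278] n 77 ztop 0.028 rect c [583.0, -493.0] size [43.0, 35.0] ang 60
scene0 green px [184, 283] n 81 ztop 0.029 rect c [705.0, -376.0] size [33.0, 45.0] ang 73
scene0 red px [185, 227] n 144 ztop 0.034 rect c [536.0, -260.0] size [23.0, 74.0] ang 80
scene0 red px [124, 352] n 6754 ztop 0.023 rect c [802.0, -620.0] size [208.0, 294.0] ang 11
scene0 pink px [186, 223] n 38 ztop 0.032 rect c [532.0, -249.0] size [77.0, 24.0] ang 9
scene0 pink px [143, 230] n 51 ztop 0.033 rect c [470.0, -362.0] size [23.0, 26.0] ang 89
scene0 purple px [101, 242] n 128 ztop 0.030 rect c [435.0, -478.0] size [21.0, 57.0] ang 84
scene0 black 
[... 2638 characters left out ...]
87] n 1250 ztop 0.008 rect c [455.0, -310.0] size [186.0, 195.0] ang 3
side0 grey px [204, 189] n 34 ztop 0.018 rect c [768.0, -212.0] size [6.0, 33.0] ang 64
side0 grey px [177, 226] n 411 ztop 0.016 rect c [784.0, -31.0] size [120.0, 69.0] ang 88
side0 grey px [302, 223] n 522 ztop 0.010 rect c [443.0, -111.0] size [86.0, 89.0] ang 11
side0 grey px [227, 259] n 4074 ztop 0.015 rect c [608.0, 72.0] size [208.0, 184.0] ang 85
side0 tall px [202, 159] n 148 ztop 0.112 rect c [772.0, -238.0] size [37.0, 72.0] ang 4
side0 tall px [243, 200] n 678 ztop 0.119 rect c [589.0, -47.0] size [186.0, 74.0] ang 21
side0 tall px [139, 332] n 12267 ztop 0.102 rect c [674.0, 368.0] size [206.0, 223.0] ang 4
```

View pics/wrist0.png

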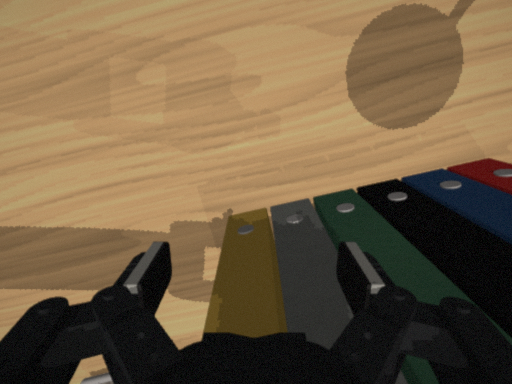

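The inkpad candidates sit at distances 0.68 (in tray, view px (259,391)), 0.76 (192,433) and 0.80 m (289,442). The one in the tray is nearest to the base, so it is the one meant. Next I move to a viewing pose above the clips and drawer.

```bash
python3 -m handwheel '[{"tz":-30,"roll":-0.118},{"tz":-40,"roll":-0.117},{"tx":-17,"ty":-29,"tz":-5},{"tx":-17,"ty":-29,"tz":-5},{"tx":-17,"ty":-29,"tz":-5},{"tx":-17,"ty":-29,"tz":-5},{"tx":-17,"ty":-29,"tz":-5},{"tx":-17,"ty":-29,"tz":-5},{"tx":-17,"ty":-29},{"tx":-17,"ty":-29},{"tx":-17,"ty":-29},{"tx":-17,"ty":-29}]' 0 40
python3 -m handwheel '[{"tx":-17,"ty":-29},{"tx":-17,"ty":-29},{"tx":-17,"ty":-29},{"tx":-17,"ty":-29},{"tx":-17},{},{},{}]'
python3 - <<'E'
from h import *
im,d,K,T=snap('wrist','w1')
cv2.imwrite('pics/w1b.png',cv2.resize(im,(800,600),interpolation=cv2.INTER_CUBIC)[:,:,::-1])
E
```

```text
$[0]: bad value
$[0]: bad value
```

View pics/w1b.png

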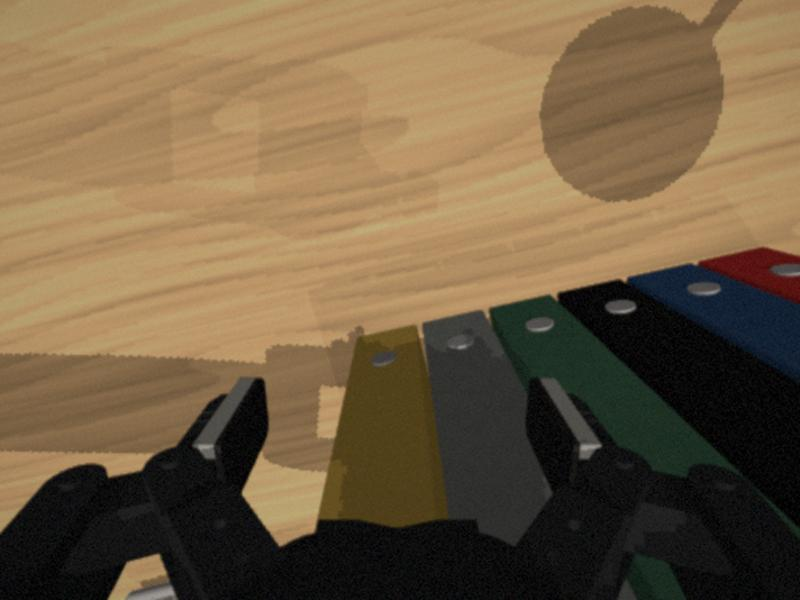

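The moves were refused, so this picture only repeats the start view. I'll try rows with all keys.

```bash
python3 -m handwheel '[{"tx":0,"ty":0,"tz":-30,"roll":-0.118},{"tx":0,"ty":0,"tz":-40,"roll":-0.117}]' 0 40; python3 -m handwheel --help | head -20
```

```text
t: 0.37
tool_pos: [0.1451, 0.6053, 0.2959]
tool_rot: [0.007, -3.138, 0.016]
contact_force: [1.1, 0.6, 0.9]
opening: 0.064
grip_force: 0.0invalid input: not JSON, or not a number
```

```bash
python3 -m handwheel '[{"tx":-17,"ty":-29,"tz":-5,"roll":0},{"tx":-17,"ty":-29,"tz":-5,"roll":0},{"tx":-17,"ty":-29,"tz":-5,"roll":0},{"tx":-17,"ty":-29,"tz":-5,"roll":0},{"tx":-17,"ty":-29,"tz":-5,"roll":0},{"tx":-17,"ty":-29,"tz":-5,"roll":0},{"tx":-17,"ty":-29,"tz":0,"roll":0},{"tx":-17,"ty":-29,"tz":0,"roll":0},{"tx":-17,"ty":-29,"tz":0,"roll":0},{"tx":-17,"ty":-29,"tz":0,"roll":0},{"tx":-17,"ty":-29,"tz":0,"roll":0},{"tx":-17,"ty":-29,"tz":0,"roll":0}]' 0 40
python3 -m handwheel '[{"tx":-17,"ty":-29,"tz":0,"roll":0},{"tx":-17,"ty":-29,"tz":0,"roll":0},{"tx":-17,"ty":0,"tz":0,"roll":0},{"tx":0,"ty":0,"tz":0,"roll":0},{"tx":0,"ty":0,"tz":0,"roll":0}]'
python3 - <<'E'
from h import *
im,d,K,T=snap('wrist','w1')
cv2.imwrite('pics/w1b.png',cv2.resize(im,(800,600),interpolation=cv2.INTER_CUBIC)[:,:,::-1])
E
```

```text
t: 1.37
tool_pos: [0.3501, 0.258, 0.3313]
tool_rot: [0.001, 3.141, 0.0]
contact_force: [-0.6, -0.4, -1.0]
opening: -0.0002
grip_force: 0.0
t: 1.78
tool_pos: [0.4007, 0.2011, 0.3309]
tool_rot: [-0.003, -3.14, 0.0]
contact_force: [0.2, 0.6, 0.4]
opening: 0.0001
grip_force: 0.0
```

View pics/w1b.png

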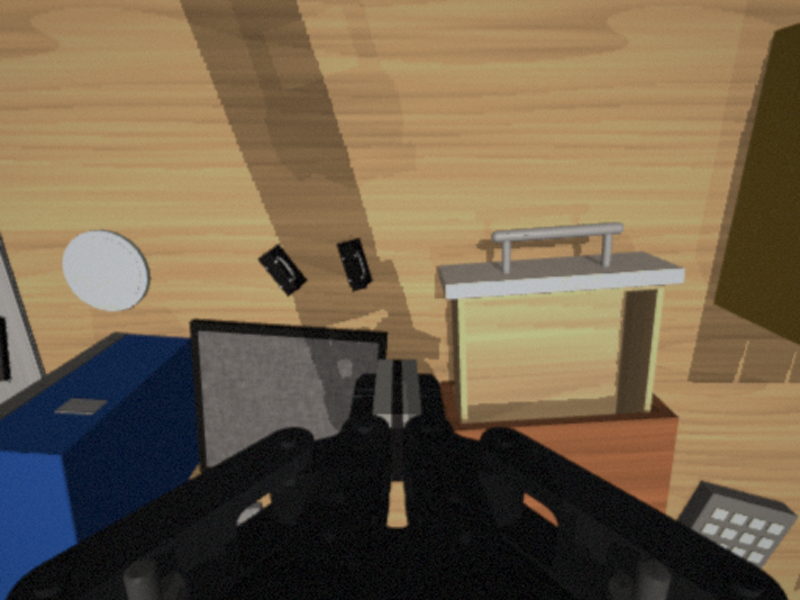

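The wrist picture shows two clips, at (283,270) and (354,264), with no third one. The drawer is empty at (555,350), its handle at (560,232). Now I go to the front of the case to topple it.

```bash
python3 -m handwheel '[{"tx":-17,"ty":-33,"tz":0,"roll":0},{"tx":-17,"ty":-33,"tz":0,"roll":0},{"tx":-17,"ty":-33,"tz":0,"roll":0},{"tx":-17,"ty":-33,"tz":0,"roll":0},{"tx":-17,"ty":-33,"tz":0,"roll":0},{"tx":-17,"ty":-33,"tz":0,"roll":0},{"tx":-17,"ty":-33,"tz":0,"roll":0},{"tx":-17,"ty":-33,"tz":0,"roll":0},{"tx":-17,"ty":-33,"tz":0,"roll":0},{"tx":-17,"ty":-33,"tz":0,"roll":0},{"tx":-17,"ty":-33,"tz":0,"roll":0},{"tx":-17,"ty":-33,"tz":0,"roll":0}]'
python3 -m handwheel '[{"tx":0,"ty":0,"tz":29,"roll":0},{"tx":0,"ty":0,"tz":29,"roll":0},{"tx":0,"ty":0,"tz":29,"roll":0},{"tx":0,"ty":0,"tz":29,"roll":0},{"tx":0,"ty":0,"tz":29,"roll":0},{"tx":0,"ty":20,"tz":0,"roll":0},{"tx":0,"ty":20,"tz":0,"roll":0},{"tx":0,"ty":10,"tz":0,"roll":0},{"tx":0,"ty":0,"tz":0,"roll":0},{"tx":0,"ty":0,"tz":0,"roll":0}]'
python3 - <<'E'
from h import *
im,d,K,T=load('w1'); P=cloud(d,K,T)
hsv=cv2.cvtColor(im,cv2.COLOR_RGB2HSV)
# clips: dark blobs in image window
for nm,(u0,u1,v0,v1) in dict(c1=(160,200,150,195),c2=(210,245,145,192)).items():
    m=np.zeros(d.shape,bool); m[v0:v1,u0:u1]=hsv[v0:v1,u0:u1,2]<60
    n,l,s,c=cv2.connectedComponentsWithStats(m.astype(np.uint8)); i=1+s[1:,4].argmax()
    Q=P[l==i]; vv,uu=np.where(l==i); W=np.array([ray(K,T,a,b,.02)[:2]*1000 for a,b in zip(uu,vv)],np.float32)
    r=cv2.minAreaRect(W); print(nm,s[i,4],'z',np.percentile(Q[:,2],[5,50,95]).round(3),np.round(r[0]),np.round(r[1]),r[2])
m=(P[...,2]>.05)&(P[...,2]<.075)&(d>0); n,l,s,c=cv2.connectedComponentsWithStats(m.astype(np.uint8))
for i in range(1,n):
    if s[i,4]>80:
        r=cv2.minAreaRect((P[l==i][:,:2]*1000).astype(np.float32)); print('z50-75',c[i].round(),s[i,4],np.round(r[0]),np.round(r[1]),r[2])
E
```

```text
t: 2.83
tool_pos: [0.6051, -0.1946, 0.3313]
tool_rot: [0.002, -3.141, -0.001]
contact_force: [1.8, 0.1, -0.3]
opening: -0.0002
grip_force: 0.0
t: 3.67
tool_pos: [0.6048, -0.1438, 0.187]
tool_rot: [-0.002, 3.141, -0.001]
contact_force: [-0.2, 0.3, 1.2]
opening: -0.0
grip_force: 0.0
c1 412 z [0.002 0.021 0.024] [438.  84.] [48. 26.] 35.112640380859375
c2 425 z [0.002 0.022 0.024] [433. 159.] [52. 24.] 15.496000289916992
z50-75 [497. 149.] 1648 [382. 553.] [201.   5.] 0.08201683312654495
z50-75 [355. 160.] 1526 [408. 348.] [ 50. 213.] 7.3332438468933105
z50-75 [411. 223.] 708 [515. 447.] [143.   3.] 3.9167118072509766
z50-75 [291. 240.] 219 [524. 256.] [140.  15.] 3.7346787452697754
z50-75 [ 95. 254.] 1073 [581. -48.] [181.  78.] 25.162460327148438
```

```bash
python3 -m handwheel '[{"tx":0,"ty":10,"tz":0,"roll":0},{"tx":0,"ty":10,"tz":0,"roll":0},{"tx":0,"ty":10,"tz":0,"roll":0},{"tx":0,"ty":10,"tz":0,"roll":0},{"tx":0,"ty":10,"tz":0,"roll":0},{"tx":0,"ty":10,"tz":0,"roll":0},{"tx":0,"ty":8,"tz":0,"roll":0},{"tx":0,"ty":8,"tz":0,"roll":0},{"tx":0,"ty":8,"tz":0,"roll":0}]'
python3 -m handwheel '[{"tx":0,"ty":8,"tz":0,"roll":0},{"tx":0,"ty":6,"tz":0,"roll":0},{"tx":0,"ty":6,"tz":0,"roll":0},{"tx":0,"ty":6,"tz":0,"roll":0},{"tx":0,"ty":6,"tz":0,"roll":0},{"tx":0,"ty":0,"tz":0,"roll":0},{"tx":0,"ty":0,"tz":0,"roll":0}]'
python3 - <<'E'
from h import *
im,d,K,T=snap('scene','s2')
cv2.imwrite('pics/s2b.png',cv2.resize(im[100:340,60:380],(800,600),interpolation=cv2.INTER_CUBIC)[:,:,::-1])
E
```

```text
t: 4.42
tool_pos: [0.6042, -0.0595, 0.1859]
tool_rot: [-0.001, -3.141, -0.001]
contact_force: [-0.1, -0.5, -0.1]
opening: -0.0001
grip_force: 0.1
t: 5.0
tool_pos: [0.6045, -0.0285, 0.1863]
tool_rot: [-0.001, -3.142, 0.0]
contact_force: [0.3, 0.1, -0.1]
opening: 0.0003
grip_force: 0.0
```

View pics/s2b.png

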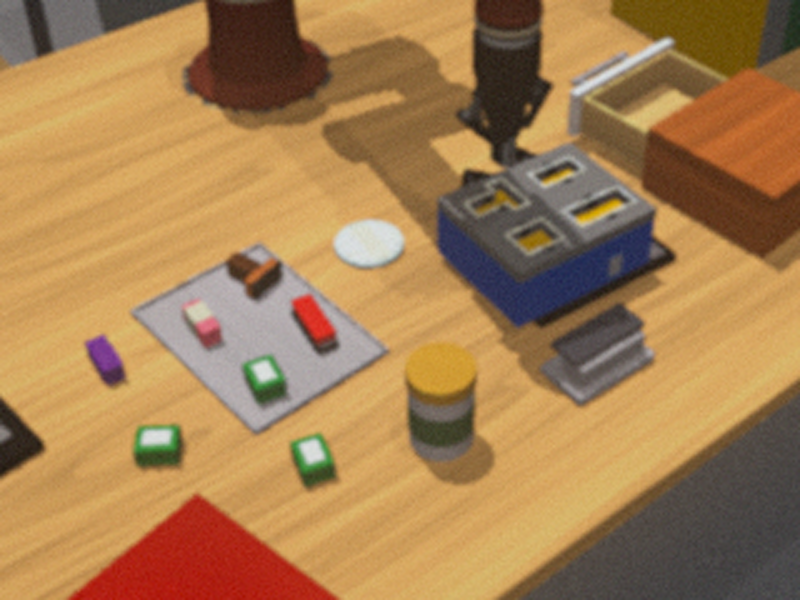

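The case lies on its back with the insert up. In the crop the stamp pocket is at (497,203), the eraser's at (556,173), the inkpad's at (535,238) and the stapler's at (600,208). Now I take wrist pictures over the case and then the tray.

```bash
python3 -m handwheel '[{"tx":-13,"ty":17,"tz":-27,"roll":0},{"tx":-13,"ty":17,"tz":-27,"roll":0},{"tx":-13,"ty":17,"tz":-27,"roll":0},{"tx":-13,"ty":17,"tz":-27,"roll":0},{"tx":-13,"ty":17,"tz":-27,"roll":0},{"tx":-13,"ty":17,"tz":-27,"roll":0},{"tx":0,"ty":0,"tz":0,"roll":0},{"tx":0,"ty":0,"tz":0,"roll":0},{"tx":0,"ty":0,"tz":0,"roll":0}]'
python3 -c "
from h import *
snap('wrist','wcase')"
python3 -m handwheel '[{"tx":10,"ty":-32,"tz":0,"roll":0},{"tx":10,"ty":-32,"tz":0,"roll":0},{"tx":10,"ty":-32,"tz":0,"roll":0},{"tx":10,"ty":-32,"tz":0,"roll":0},{"tx":10,"ty":-32,"tz":0,"roll":0},{"tx":10,"ty":-32,"tz":0,"roll":0},{"tx":10,"ty":-32,"tz":0,"roll":0},{"tx":10,"ty":-32,"tz":0,"roll":0},{"tx":10,"ty":-32,"tz":0,"roll":0},{"tx":10,"ty":-32,"tz":0,"roll":0},{"tx":10,"ty":-32,"tz":0,"roll":0},{"tx":10,"ty":-32,"tz":0,"roll":0}]' 85
python3 -m handwheel '[{"tx":0,"ty":0,"tz":0,"roll":0},{"tx":0,"ty":0,"tz":0,"roll":0},{"tx":0,"ty":0,"tz":0,"roll":0}]'
python3 -c "
from h import *
snap('wrist','wtray')
a,b=[load(n)[0] for n in('wcase','wtray')]
f=lambda a:cv2.resize(a,(400,300),interpolation=cv2.INTER_AREA)
cv2.imwrite('pics/ct.png',cv2.resize(np.vstack([a[:230,60:460],b[:230,60:460]]),(522,600))[:,:,::-1])"
```

```text
t: 5.8
tool_pos: [0.6823, 0.0728, 0.3472]
tool_rot: [-0.002, -3.14, 0.001]
contact_force: [-0.4, -0.0, -0.7]
opening: -0.0002
grip_force: 0.0
t: 6.85
tool_pos: [0.5601, -0.3123, 0.346]
tool_rot: [-0.003, -3.139, -0.003]
contact_force: [0.3, -0.3, -0.3]
opening: 0.0846
grip_force: 0.0
t: 7.1
tool_pos: [0.5615, -0.3105, 0.3467]
tool_rot: [-0.003, -3.14, -0.003]
contact_force: [-0.2, 0.6, 1.0]
opening: 0.0848
grip_force: 0.0
```

View pics/ct.png

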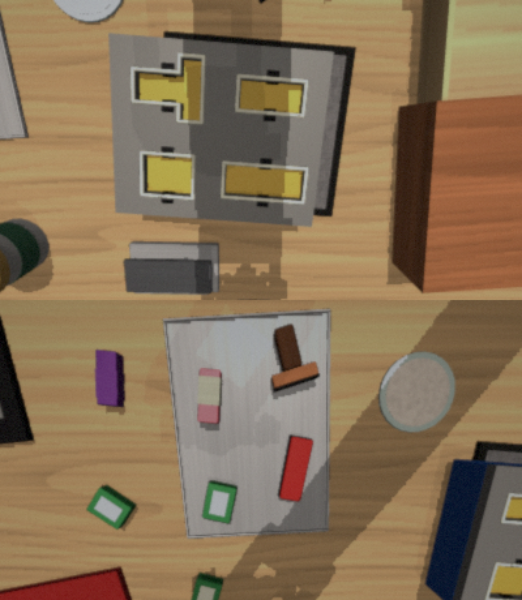

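The case insert (top half) shows the stamp pocket at (170,90), eraser (272,97), inkpad (167,175) and stapler (264,183). The tray half shows the stamp at (292,360), eraser (209,397), stapler (296,468) and inkpad in the tray (220,502). The two green boxes outside the tray, at (110,507) and (207,587), and the purple eraser are lookalikes.

```bash
cat > meas.py <<'E'
from h import *
def rects(mask,K,T,z,amin=60):
    out=[]
    cs,_=cv2.findContours(mask.astype(np.uint8),cv2.RETR_EXTERNAL,cv2.CHAIN_APPROX_NONE)
    for c in cs:
        if len(c)<20: continue
        W=np.array([ray(K,T,u,v,z)[:2]*1000 for u,v in c[:,0]],np.float32); r=cv2.minAreaRect(W)
        if min(r[1])<12 or max(r[1])>130: continue
        a=r[2] if r[1][0]>=r[1][1] else r[2]-90   # long-axis angle
        a=(a+90)%180-90
        out.append((c[:,0].mean(0).round().astype(int).tolist(),np.round(r[0],1).tolist(),np.round(sorted(r[1])[::-1],1).tolist(),round(a,1),W))
    return out
E
python3 - <<'E'
from meas import *
im,d,K,T=load('wcase'); P=cloud(d,K,T); hsv=cv2.cvtColor(im,cv2.COLOR_RGB2HSV).astype(int)
m=(P[...,0]>.5)&(P[...,0]<.72)&(P[...,1]>-.05)&(P[...,1]<.2)&(P[...,2]>.08)
g=P[m&(hsv[...,1]<60)]; print('insert z',np.percentile(g[:,2],[5,50,95]).round(4))
A=np.c_[g[:,:2],np.ones(len(g))]; sel=g[:,2]>.09; print('plane',np.linalg.lstsq(A[sel],g[sel,2],rcond=None)[0].round(4))
w=(hsv[...,1]<40)&(hsv[...,2]>150)&(P[...,0]>.5)&(P[...,0]<.72)&(P[...,1]>-.05)&(P[...,1]<.2)
w=cv2.morphologyEx(w.astype(np.uint8),cv2.MORPH_CLOSE,np.ones((3,3)))
print('LIPS (outer)'); 
for r in rects(w,K,T,.104): print(r[:4])
print('YELLOW top');y=(hsv[...,0]>15)&(hsv[...,0]<35)&(hsv[...,1]>150)&(P[...,0]>.5)&(P[...,0]<.69)&(P[...,1]>-.04)&(P[...,1]<.185)
for r in rects(y,K,T,.086): print(r[:4])
im,d,K,T=load('wtray'); P=cloud(d,K,T)
m=(P[...,2]>.02)&(P[...,2]<.05)&(P[...,0]>.3)&(P[...,0]<.75)&(P[...,1]>-.55)&(P[...,1]<-.2)
m=cv2.morphologyEx(m.astype(np.uint8),cv2.MORPH_OPEN,np.ones((3,3)))
print('PIECES')
for r in rects(m,K,T,.029):
    print(r[:4]); 
    if r[1][1]<-200 and r[1][0]<470 and r[1][1]>-310: np.save('pics/stampW.npy',r[4]); h=cv2.convexHull(r[4])[:,0]; print('  stamp hull',cv2.approxPolyDP(h,6,True)[:,0].round().tolist())
E
```

```text
insert z [0.0986 0.3985 0.4354]
plane [ 2.2068  0.4531 -1.164 ]
LIPS (outer)
([289, 141], [660.0, 117.0], [39.2, 24.0], 1.3)
([184, 135], [649.9, -14.0], [55.3, 46.0], 85.5)
([290, 75], [576.2, 116.8], [34.0, 17.8], -7.5)
([180, 66], [567.7, -17.3], [60.9, 52.7], 0.5)
YELLOW top
([262, 139], [659.2, 85.1], [80.1, 28.1], 85.4)
([190, 131], [651.8, -16.4], [44.0, 36.8], 85.1)
([266, 72], [573.7, 91.2], [58.9, 25.3], 85.6)
([178, 64], [565.0, -17.4], [42.9, 22.4], 86.2)
([207, 68], [567.6, 12.9], [53.1, 15.3], -3.2)
PIECES
([288, 242], [728.7, -248.3], [66.6, 28.1], -77.0)
([217, 226], [697.5, -373.3], [46.9, 35.4], -16.2)
([143, 159], [578.0, -488.6], [45.7, 36.6], 53.9)
([227, 155], [571.2, -351.4], [46.6, 35.7], -12.7)
([286, 130], [530.9, -257.6], [75.4, 27.2], -10.2)
([220, 73], [448.1, -359.5], [57.6, 25.3], -5.0)
([142, 59], [429.2, -473.7], [57.2, 25.2], -6.3)
([283, 46], [406.1, -267.7], [60.0, 52.1], 16.3)
  stamp hull [[375.0, -267.0], [382.0, -285.0], [441.0, -284.0], [427.0, -236.0]]
```

```bash
python3 - <<'E'
from meas import *
print(np.round(ctrl.get_obs()['q'],2))
im,d,K,T=load('wcase'); g=cv2.cvtColor(im,cv2.COLOR_RGB2GRAY)
hsv=cv2.cvtColor(im,cv2.COLOR_RGB2HSV).astype(int)
cold=(hsv[...,1]<70)
th=cv2.morphologyEx(g,cv2.MORPH_TOPHAT,np.ones((9,9),np.uint8))
w=((th>22)&cold).astype(np.uint8)
w[:, :140]=0; w[:,310:]=0; w[170:]=0; w[:30]=0
w=cv2.morphologyEx(w,cv2.MORPH_CLOSE,np.ones((5,5)))
for r in rects(w,K,T,.104): print('lip',r[:4])
# interior: non-grey (yellow, any shade) hole
y=(hsv[...,0]>12)&(hsv[...,0]<40)&(hsv[...,1]>90); y[:,:140]=0;y[:,310:]=0;y[170:]=0;y[:30]=0
y=cv2.morphologyEx(y.astype(np.uint8),cv2.MORPH_OPEN,np.ones((3,3)))
for z in(.086,):
  for r in rects(y,K,T,z): print('yel',r[:4])
vis=cv2.resize(im[40:170,130:320],(760,520),interpolation=cv2.INTER_NEAREST); cv2.imwrite('pics/wcz.png',vis[:,:,::-1])
E
```

```text
[-0.62  0.05  1.42  0.    1.67 -2.19]
lip ([262, 140], [658.0, 85.1], [88.5, 39.4], 85.8)
lip ([184, 134], [650.0, -13.7], [56.6, 48.1], 86.5)
lip ([267, 73], [574.6, 91.0], [67.7, 35.3], 86.2)
lip ([191, 66], [566.4, -8.2], [68.4, 61.4], 84.9)
yel ([262, 139], [659.1, 85.2], [81.9, 30.6], 85.8)
yel ([189, 134], [651.6, -16.2], [47.4, 38.2], 85.8)
yel ([267, 73], [573.8, 91.7], [61.8, 27.0], 85.9)
yel ([194, 67], [567.1, -9.8], [61.5, 54.9], 87.5)
```

```bash
cat > plan.py <<'E'
import sys; from h import *
# plan.py X Y Z(mm) A(deg: world angle of tool y) -> roll first, then shifts in rolled frame
def plan(X,Y,Z,A):
    o=ctrl.get_obs(); M=R.from_rotvec(o['tool_rot']).as_matrix(); p=np.array(o['tool_pos'])*1000
    a=np.degrees(np.arctan2(M[1,1],M[0,1])); droll=-((A-a+180)%360-180)
    q=o['q'][5]; best=min([droll+k for k in(-360,0,360)],key=lambda r:abs(q+np.radians(r)))
    M2=M@R.from_euler('z',best,degrees=True).as_matrix()
    print('roll',round(np.radians(best),3),'t',(M2.T@(np.array([X,Y,Z])-p)).round(1),'| now',p.round(1),'q6 %.2f'%q)
for s in sys.argv[1:]: plan(*map(float,s.split(',')))
E
python3 plan.py 448.1,-359.5,120,85 448.1,-359.5,14,85
```

```text
roll 0.087 t [108.7 -59.6 227.3] | now [ 561.9 -309.9  347.2] q6 -2.19
roll 0.087 t [108.6 -59.7 333.3] | now [ 561.9 -309.9  347.2] q6 -2.19
```

```bash
python3 -m handwheel '[{"tx":0,"ty":0,"tz":0,"roll":0.087},{"tx":15.5,"ty":-8.5,"tz":32.5,"roll":0},{"tx":15.5,"ty":-8.5,"tz":32.5,"roll":0},{"tx":15.5,"ty":-8.5,"tz":32.5,"roll":0},{"tx":15.5,"ty":-8.5,"tz":32.5,"roll":0},{"tx":15.5,"ty":-8.5,"tz":32.5,"roll":0},{"tx":15.5,"ty":-8.5,"tz":32.5,"roll":0},{"tx":15.5,"ty":-8.5,"tz":32.5,"roll":0},{"tx":0,"ty":0,"tz":0,"roll":0}]' 48
python3 -m handwheel '[{"tx":0,"ty":0,"tz":21,"roll":0},{"tx":0,"ty":0,"tz":21,"roll":0},{"tx":0,"ty":0,"tz":21,"roll":0},{"tx":0,"ty":0,"tz":21,"roll":0},{"tx":0,"ty":0,"tz":21,"roll":0},{"tx":0,"ty":0,"tz":0,"roll":0},{"tx":0,"ty":0,"tz":0,"roll":0}]'
python3 -m handwheel '[{"tx":0,"ty":0,"tz":0,"roll":0},{"tx":0,"ty":0,"tz":0,"roll":0},{"tx":0,"ty":0,"tz":0,"roll":0},{"tx":0,"ty":0,"tz":0,"roll":0},{"tx":0,"ty":0,"tz":0,"roll":0}]' 0 40
python3 plan.py 574.6,91,190,-4.1
```

```text
t: 7.9
tool_pos: [0.4437, -0.3561, 0.1123]
tool_rot: [-0.138, -3.127, -0.015]
contact_force: [-0.7, 0.4, -2.2]
opening: 0.0478
grip_force: 0.0
t: 8.48
tool_pos: [0.4497, -0.3593, 0.016]
tool_rot: [-0.136, -3.138, -0.002]
contact_force: [0.1, 0.3, 0.7]
opening: 0.0481
grip_force: 0.0
t: 8.9
tool_pos: [0.4507, -0.3617, 0.0185]
tool_rot: [0.138, 3.135, -0.004]
contact_force: [0.6, 1.1, 6.1]
opening: 0.0226
grip_force: 40.5
roll 1.554 t [ 460.    91.9 -172.3] | now [ 450.7 -361.7   18.5] q6 -2.29
```

```bash
python3 -m handwheel '[{"tx":0,"ty":0,"tz":-25,"roll":0},{"tx":0,"ty":0,"tz":-30,"roll":0},{"tx":0,"ty":0,"tz":-30,"roll":0},{"tx":0,"ty":0,"tz":-30,"roll":0},{"tx":0,"ty":0,"tz":-30,"roll":0},{"tx":0,"ty":0,"tz":-30,"roll":0},{"tx":0,"ty":0,"tz":0,"roll":0},{"tx":0,"ty":0,"tz":0,"roll":0}]'
python3 - <<'E'
from h import *
im,d,K,T=snap('wrist','wg'); P=cloud(d,K,T)
o=ctrl.get_obs(); p=np.array(o['tool_pos']); print(p,o['opening'])
# project TCP, and points below it
for dz in (0,-.01,.011):
    c=np.linalg.inv(T)@np.r_[p+[0,0,dz],1]; print(dz,(K@c[:3]/c[2])[:2].round(1))
sel=(d>0)&(abs(P[...,0]-p[0])<.06)&(abs(P[...,1]-p[1])<.04)&(P[...,2]<p[2]+.03)&(P[...,2]>p[2]-.04)
for a in range(-40,41,5):
  q=P[sel&(abs(P[...,1]-p[1]-a/1000)<.0025)]
  if len(q)>5: print(a,len(q),'minz-tcp',(1000*(np.percentile(q[:,2],3)-p[2])).round(1),'max',(1000*(np.percentile(q[:,2],97)-p[2])).round(1),'x',(1000*(q[:,0].min()-p[0])).round(0),(1000*(q[:,0].max()-p[0])).round(0))
a=im[150:330,150:370]; cv2.imwrite('pics/wgz.png',cv2.resize(a,(733,600),interpolation=cv2.INTER_CUBIC)[:,:,::-1])
E
```

```text
t: 9.57
tool_pos: [0.45, -0.3616, 0.1942]
tool_rot: [0.138, 3.134, -0.006]
contact_force: [-0.1, 0.7, -0.8]
opening: 0.0227
grip_force: 39.7
[ 0.4490775  -0.36061881  0.19170257] 0.022747603549685382
0 [253.6 242.6]
-0.01 [253.7 234.4]
0.011 [253.6 252.8]
-25 74 minz-tcp 11.8 max 29.4 x -10.0 -9.0
-20 183 minz-tcp 9.5 max 29.3 x -10.0 -8.0
-15 255 minz-tcp 7.0 max 29.1 x -13.0 26.0
-10 936 minz-tcp 7.5 max 27.9 x -31.0 26.0
-5 1071 minz-tcp -4.1 max 13.6 x -31.0 27.0
0 1063 minz-tcp -4.3 max 13.7 x -31.0 27.0
5 1065 minz-tcp -5.1 max 13.6 x -30.0 27.0
10 1019 minz-tcp -4.7 max 26.1 x -30.0 28.0
15 370 minz-tcp -4.6 max 29.4 x -29.0 -9.0
20 198 minz-tcp 8.4 max 29.6 x -10.0 -4.0
25 135 minz-tcp 10.2 max 29.6 x -6.0 -4.0
```

View pics/wgz.png

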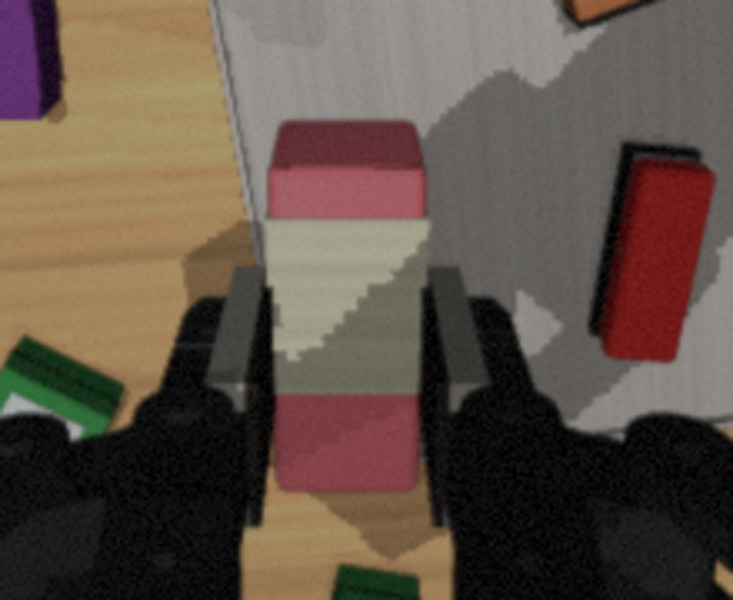

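```bash
python3 -m handwheel '[{"tx":0,"ty":0,"tz":0,"roll":0.12},{"tx":0,"ty":0,"tz":0,"roll":0.12},{"tx":0,"ty":0,"tz":0,"roll":0.12},{"tx":0,"ty":0,"tz":0,"roll":0.12},{"tx":0,"ty":0,"tz":0,"roll":0.12},{"tx":0,"ty":0,"tz":0,"roll":0.12},{"tx":0,"ty":0,"tz":0,"roll":0.12},{"tx":0,"ty":0,"tz":0,"roll":0.12},{"tx":0,"ty":0,"tz":0,"roll":0.12},{"tx":0,"ty":0,"tz":0,"roll":0.12},{"tx":0,"ty":0,"tz":0,"roll":0.12},{"tx":0,"ty":0,"tz":0,"roll":0.12}]' >/dev/null
python3 -m handwheel '[{"tx":0,"ty":0,"tz":0,"roll":0.114},{"tx":0,"ty":0,"tz":0,"roll":0},{"tx":0,"ty":0,"tz":0,"roll":0}]'
python3 plan.py 574.4,88.8,190,-4.1
```

```text
t: 10.87
tool_pos: [0.4482, -0.3597, 0.1888]
tool_rot: [-2.293, -2.142, 0.0]
contact_force: [0.3, -0.7, -1.0]
opening: 0.0227
grip_force: 39.7
roll 0.003 t [ 4.563e+02  9.380e+01 -4.000e-01] | now [ 448.2 -359.7  188.8] q6 -0.74
```

```bash
python3 -m handwheel '[{"tx":38,"ty":7.9,"tz":0,"roll":0},{"tx":38,"ty":7.9,"tz":0,"roll":0},{"tx":38,"ty":7.9,"tz":0,"roll":0},{"tx":38,"ty":7.9,"tz":0,"roll":0},{"tx":38,"ty":7.9,"tz":0,"roll":0},{"tx":38,"ty":7.9,"tz":0,"roll":0},{"tx":38,"ty":7.9,"tz":0,"roll":0},{"tx":38,"ty":7.9,"tz":0,"roll":0},{"tx":38,"ty":7.9,"tz":0,"roll":0},{"tx":38,"ty":7.9,"tz":0,"roll":0},{"tx":38,"ty":7.9,"tz":0,"roll":0},{"tx":38,"ty":7.9,"tz":0,"roll":0}]' >/dev/null
python3 -m handwheel '[{"tx":0,"ty":0,"tz":15,"roll":0},{"tx":0,"ty":0,"tz":15,"roll":0},{"tx":0,"ty":0,"tz":10,"roll":0},{"tx":0,"ty":0,"tz":0,"roll":0},{"tx":0,"ty":0,"tz":0,"roll":0}]' >/dev/null
cat > avg.py <<'E'
# short averaged reading of the pose (uses idle camera periods)
import sys; from h import *
N=4; L=[]
for i in range(N):
    o=ctrl.get_obs(); L.append(np.r_[np.array(o['tool_pos'])*1000,R.from_rotvec(o['tool_rot']).as_matrix()[:,1]]); optics.get_image('scene')
L=np.array(L); m=L.mean(0); print('avg',m[:3].round(1),'sd',L[:,:3].std(0).round(1),'yaw %.1f'%np.degrees(np.arctan2(m[4],m[3])))
E
python3 avg.py; python3 plan.py 574.5,90,145,-4.1
```

```text
avg [575.9  87.2 150.9] sd [0.6 0.1 0.9] yaw -4.1
roll 0.0 t [ 2.6 -2.3  7. ] | now [576.6  87.3 152.1] q6 0.09
```

```bash
python3 -m handwheel '[{"tx":2.6,"ty":-1.4,"tz":0,"roll":0},{"tx":0,"ty":0,"tz":15,"roll":0},{"tx":0,"ty":0,"tz":12,"roll":0},{"tx":0,"ty":0,"tz":0,"roll":0},{"tx":0,"ty":0,"tz":3,"roll":0},{"tx":0,"ty":0,"tz":3,"roll":0},{"tx":0,"ty":0,"tz":0,"roll":0}]'
python3 -m handwheel '[{"tx":0,"ty":0,"tz":3,"roll":0},{"tx":0,"ty":0,"tz":0,"roll":0}]'
python3 -m handwheel '[{"tx":0,"ty":0,"tz":3,"roll":0},{"tx":0,"ty":0,"tz":0,"roll":0}]'
```

```text
t: 13.07
tool_pos: [0.5746, 0.0904, 0.1176]
tool_rot: [-2.299, -2.141, 0.0]
contact_force: [-0.3, 0.6, -0.7]
opening: 0.0225
grip_force: 39.7
t: 13.23
tool_pos: [0.5747, 0.0904, 0.1147]
tool_rot: [2.299, 2.141, -0.0]
contact_force: [-0.3, 0.4, -0.5]
opening: 0.0228
grip_force: 39.7
t: 13.4
tool_pos: [0.5749, 0.0904, 0.1118]
tool_rot: [2.299, 2.141, 0.001]
contact_force: [0.5, -0.1, -0.3]
opening: 0.0228
grip_force: 39.8
```

```bash
for i in 1; do python3 -m handwheel '[{"tx":0,"ty":0,"tz":3,"roll":0},{"tx":0,"ty":0,"tz":0,"roll":0}]'; python3 -m handwheel '[{"tx":0,"ty":0,"tz":3,"roll":0},{"tx":0,"ty":0,"tz":0,"roll":0}]';  python3 -m handwheel '[{"tx":0,"ty":0,"tz":2,"roll":0},{"tx":0,"ty":0,"tz":0,"roll":0}]'; done | grep -E 'pos|contact'
```

```text
tool_pos: [0.5751, 0.0904, 0.1089]
contact_force: [1.4, 0.5, -0.3]
tool_pos: [0.575, 0.0904, 0.1057]
contact_force: [2.8, 1.0, -1.0]
tool_pos: [0.5749, 0.0904, 0.1037]
contact_force: [2.3, -0.0, -0.4]
```

```bash
(python3 -m handwheel '[{"tx":0,"ty":0,"tz":2,"roll":0},{"tx":0,"ty":0,"tz":0,"roll":0}]'; python3 -m handwheel '[{"tx":0,"ty":0,"tz":2,"roll":0},{"tx":0,"ty":0,"tz":0,"roll":0}]';  python3 -m handwheel '[{"tx":0,"ty":0,"tz":2,"roll":0},{"tx":0,"ty":0,"tz":0,"roll":0}]')| grep -E 'pos|contact|open'
```

```text
tool_pos: [0.5751, 0.0904, 0.1021]
contact_force: [2.8, -0.8, 1.2]
opening: 0.0227
tool_pos: [0.5752, 0.0904, 0.1019]
contact_force: [-2.2, -0.2, 9.9]
opening: 0.0229
tool_pos: [0.5754, 0.0904, 0.1019]
contact_force: [-7.5, -0.8, 19.1]
opening: 0.0231
```

```bash
python3 -m handwheel '[{"tx":0,"ty":0,"tz":-4,"roll":0},{"tx":0,"ty":0,"tz":0,"roll":0},{"tx":0,"ty":0,"tz":0,"roll":0},{"tx":0,"ty":0,"tz":0,"roll":0}]' 45
python3 -m handwheel '[{"tx":0,"ty":0,"tz":-20,"roll":0},{"tx":0,"ty":0,"tz":-30,"roll":0},{"tx":0,"ty":0,"tz":-30,"roll":0},{"tx":0,"ty":0,"tz":0,"roll":0},{"tx":0,"ty":0,"tz":0,"roll":0},{"tx":0,"ty":0,"tz":0,"roll":0}]' 0
python3 - <<'E'
from h import *
im,d,K,T=snap('wrist','wc2'); P=cloud(d,K,T)
o=ctrl.get_obs();print(np.array(o['tool_pos']))
m=(abs(P[...,0]-.5746)<.008)&(abs(P[...,1]-.091)<.02)&(P[...,2]<.14); print(m.sum(),np.percentile(P[m][:,2],[5,50,95]))
m=(abs(P[...,0]-.615)<.008)&(abs(P[...,1]-.05)<.02)&(P[...,2]<.14); print('face',m.sum(),np.percentile(P[m][:,2],[5,50,95]))
E
```

```text
t: 14.73
tool_pos: [0.5737, 0.0904, 0.1006]
tool_rot: [-2.298, -2.14, 0.003]
contact_force: [0.0, -0.4, -0.3]
opening: 0.0449
grip_force: 0.0
t: 15.23
tool_pos: [0.574, 0.0904, 0.1807]
tool_rot: [-2.298, -2.14, 0.002]
contact_force: [-0.9, -0.1, -1.1]
opening: -0.0004
grip_force: 0.0
[0.5735747  0.09040982 0.17981964]
972 [0.11135087 0.11233015 0.11331321]
face 765 [0.09854022 0.09958357 0.1005139 ]
```

```bash
python3 -m handwheel '[{"tx":0,"ty":0,"tz":30,"roll":0},{"tx":0,"ty":0,"tz":25,"roll":0},{"tx":0,"ty":0,"tz":5,"roll":0},{"tx":0,"ty":0,"tz":0,"roll":0}]' | grep -E 'pos|contact';for i in 1 2; do (python3 -m handwheel '[{"tx":0,"ty":0,"tz":2,"roll":0},{"tx":0,"ty":0,"tz":0,"roll":0}]'; python3 -m handwheel '[{"tx":0,"ty":0,"tz":2,"roll":0},{"tx":0,"ty":0,"tz":0,"roll":0}]';  python3 -m handwheel '[{"tx":0,"ty":0,"tz":2,"roll":0},{"tx":0,"ty":0,"tz":0,"roll":0}]')| grep -E 'pos|contact'; done
```

```text
tool_pos: [0.5716, 0.0903, 0.1173]
contact_force: [-0.6, 1.0, -0.6]
tool_pos: [0.5753, 0.0905, 0.1207]
contact_force: [-0.2, -0.3, -0.1]
tool_pos: [0.5754, 0.0905, 0.119]
contact_force: [-0.3, -0.3, -1.0]
tool_pos: [0.5748, 0.0904, 0.1161]
contact_force: [-0.5, -0.6, -0.8]
tool_pos: [0.5745, 0.0904, 0.1135]
contact_force: [0.2, -0.2, -0.3]
tool_pos: [0.5747, 0.0904, 0.1116]
contact_force: [0.0, -1.1, -1.4]
tool_pos: [0.575, 0.0904, 0.1101]
contact_force: [0.1, -0.5, 1.2]
```

```bash
for i in 1; do (python3 -m handwheel '[{"tx":0,"ty":0,"tz":2,"roll":0},{"tx":0,"ty":0,"tz":0,"roll":0}]'; python3 -m handwheel '[{"tx":0,"ty":0,"tz":2,"roll":0},{"tx":0,"ty":0,"tz":0,"roll":0}]';  python3 -m handwheel '[{"tx":0,"ty":0,"tz":2,"roll":0},{"tx":0,"ty":0,"tz":0,"roll":0}]')| grep -E 'pos|contact'; done
```

```text
tool_pos: [0.5751, 0.0904, 0.11]
contact_force: [-5.7, 0.6, 11.4]
tool_pos: [0.5753, 0.0904, 0.11]
contact_force: [-9.7, 0.3, 19.0]
tool_pos: [0.5756, 0.0904, 0.11]
contact_force: [-14.8, -1.1, 28.3]
```

```bash
python3 -m handwheel '[{"tx":0,"ty":0,"tz":-20,"roll":-0.12},{"tx":0,"ty":0,"tz":-20,"roll":-0.12},{"tx":0,"ty":0,"tz":-20,"roll":-0.12},{"tx":0,"ty":0,"tz":-20,"roll":-0.12},{"tx":0,"ty":0,"tz":-20,"roll":-0.12},{"tx":0,"ty":0,"tz":-20,"roll":-0.12},{"tx":0,"ty":0,"tz":-20,"roll":-0.12},{"tx":0,"ty":0,"tz":-20,"roll":-0.12},{"tx":0,"ty":0,"tz":-20,"roll":-0.12},{"tx":0,"ty":0,"tz":0,"roll":-0.12},{"tx":0,"ty":0,"tz":0,"roll":-0.12},{"tx":0,"ty":0,"tz":0,"roll":-0.12}]' >/dev/null
python3 -m handwheel '[{"tx":0,"ty":-36,"tz":0,"roll":-0.07},{"tx":0,"ty":-36,"tz":0,"roll":-0.05},{"tx":0,"ty":-36,"tz":0,"roll":0},{"tx":0,"ty":-36,"tz":0,"roll":0},{"tx":0,"ty":-36,"tz":0,"roll":0},{"tx":0,"ty":-36,"tz":0,"roll":0},{"tx":0,"ty":-36,"tz":0,"roll":0},{"tx":0,"ty":-36,"tz":0,"roll":0},{"tx":0,"ty":-36,"tz":0,"roll":0},{"tx":0,"ty":-36,"tz":0,"roll":0},{"tx":0,"ty":-36,"tz":0,"roll":0},{"tx":0,"ty":0,"tz":0,"roll":0}]' 50
python3 -m handwheel '[{"tx":0,"ty":0,"tz":0,"roll":0},{"tx":0,"ty":0,"tz":0,"roll":0}]' >/dev/null
cat > tray.py <<'E'
from meas import *
im,d,K,T=snap('wrist','wt'); P=cloud(d,K,T)
m=(P[...,2]>.02)&(P[...,2]<.05)&(P[...,0]>.3)&(P[...,0]<.65)&(P[...,1]>-.45)&(P[...,1]<-.2)
m=cv2.morphologyEx(m.astype(np.uint8),cv2.MORPH_OPEN,np.ones((3,3)))
for r in rects(m,K,T,.029): print(r[:4])
E
python3 tray.py; python3 plan.py 530.9,-257.6,120,79.8
```

```text
t: 19.12
tool_pos: [0.5348, -0.3088, 0.2828]
tool_rot: [-0.138, -3.137, 0.003]
contact_force: [-0.6, 0.4, -0.4]
opening: 0.0499
grip_force: 0.0
([222, 182], [570.6, -351.2], [47.4, 35.9], -12.7)
([285, 149], [530.6, -257.6], [75.6, 27.2], -10.3)
([274, 57], [406.0, -267.7], [59.8, 52.5], 16.8)
roll 0.097 t [ 13.2  43.2 163.5] | now [ 536.3 -302.6  283.5] q6 -2.12
```

```bash
python3 -m handwheel '[{"tx":0,"ty":0,"tz":0,"roll":0.095},{"tx":2.6,"ty":8.6,"tz":32.7,"roll":0},{"tx":2.6,"ty":8.6,"tz":32.7,"roll":0},{"tx":2.6,"ty":8.6,"tz":32.7,"roll":0},{"tx":2.6,"ty":8.6,"tz":32.7,"roll":0},{"tx":2.6,"ty":8.6,"tz":32.7,"roll":0},{"tx":0,"ty":0,"tz":0,"roll":0},{"tx":0,"ty":0,"tz":0,"roll":0},{"tx":0,"ty":0,"tz":0,"roll":0},{"tx":0,"ty":0,"tz":0,"roll":0},{"tx":0,"ty":0,"tz":0,"roll":0}]' >/dev/null;  python3 plan.py 530.8,-257.6,14,79.8
```

```text
roll 0.001 t [  2.9   2.4 109.7] | now [ 532.8 -260.1  123.7] q6 -1.97
```

```bash
python3 -m handwheel '[{"tx":2.9,"ty":2.4,"tz":21.8,"roll":0},{"tx":0,"ty":0,"tz":22,"roll":0},{"tx":0,"ty":0,"tz":22,"roll":0},{"tx":0,"ty":0,"tz":22,"roll":0},{"tx":0,"ty":0,"tz":22,"roll":0},{"tx":0,"ty":0,"tz":0,"roll":0},{"tx":0,"ty":0,"tz":0,"roll":0},{"tx":0,"ty":0,"tz":0,"roll":0}]' ; python3 -m handwheel '[{"tx":0,"ty":0,"tz":0,"roll":0},{"tx":0,"ty":0,"tz":0,"roll":0},{"tx":0,"ty":0,"tz":0,"roll":0},{"tx":0,"ty":0,"tz":0,"roll":0},{"tx":0,"ty":0,"tz":0,"roll":0},{"tx":0,"ty":0,"tz":0,"roll":0}]' 0 40
```

```text
t: 20.92
tool_pos: [0.53, -0.2571, 0.0127]
tool_rot: [0.277, 3.126, -0.002]
contact_force: [-0.7, -0.1, -0.2]
opening: 0.0501
grip_force: 0.0
t: 21.42
tool_pos: [0.5302, -0.2571, 0.013]
tool_rot: [0.277, 3.126, -0.003]
contact_force: [-0.0, 0.0, 6.1]
opening: 0.0272
grip_force: 41.1
```

```bash
python3 -m handwheel '[{"tx":0,"ty":0,"tz":-30,"roll":0.122},{"tx":0,"ty":0,"tz":-30,"roll":0.122},{"tx":0,"ty":0,"tz":-30,"roll":0.122},{"tx":0,"ty":0,"tz":-30,"roll":0.122},{"tx":0,"ty":0,"tz":-30,"roll":0.122},{"tx":0,"ty":0,"tz":-30,"roll":0.122},{"tx":0,"ty":0,"tz":0,"roll":0.122},{"tx":0,"ty":0,"tz":0,"roll":0.122},{"tx":0,"ty":0,"tz":0,"roll":0.122},{"tx":0,"ty":0,"tz":0,"roll":0.122},{"tx":0,"ty":0,"tz":0,"roll":0.122},{"tx":0,"ty":0,"tz":0,"roll":0.122}]'>/dev/null; python3 -m handwheel '[{"tx":0,"ty":0,"tz":0,"roll":0},{"tx":0,"ty":0,"tz":0,"roll":0},{"tx":0,"ty":0,"tz":0,"roll":0}]'|tail -2; python3 plan.py 658.3,85.7,150,-4.1
```

```text
opening: 0.027
grip_force: 40.2
roll 0.004 t [350.  105.   40.6] | now [ 528.5 -255.9  190.5] q6 -0.51
```

```bash
python3 -m handwheel '[{"tx":35,"ty":10.5,"tz":0,"roll":0.004},{"tx":35,"ty":10.5,"tz":0,"roll":0},{"tx":35,"ty":10.5,"tz":0,"roll":0},{"tx":35,"ty":10.5,"tz":0,"roll":0},{"tx":35,"ty":10.5,"tz":0,"roll":0},{"tx":35,"ty":10.5,"tz":0,"roll":0},{"tx":35,"ty":10.5,"tz":0,"roll":0},{"tx":35,"ty":10.5,"tz":0,"roll":0},{"tx":35,"ty":10.5,"tz":0,"roll":0},{"tx":35,"ty":10.5,"tz":0,"roll":0},{"tx":0,"ty":0,"tz":20,"roll":0},{"tx":0,"ty":0,"tz":20,"roll":0}]'>/dev/null; python3 -m handwheel '[{"tx":0,"ty":0,"tz":0,"roll":0},{"tx":0,"ty":0,"tz":0,"roll":0},{"tx":0,"ty":0,"tz":0,"roll":0},{"tx":0,"ty":0,"tz":0,"roll":0},{"tx":0,"ty":0,"tz":0,"roll":0},{"tx":0,"ty":0,"tz":0,"roll":0}]'|tail -2; python3 plan.py 658.3,85.7,120,-4.1
```

```text
opening: 0.0271
grip_force: 40.2
roll -0.003 t [ 0.6 -1.6 32. ] | now [659.7  85.  152. ] q6 0.09
```

```bash
python3 -m handwheel '[{"tx":0.6,"ty":-1.6,"tz":16,"roll":-0.003},{"tx":0,"ty":0,"tz":16,"roll":0},{"tx":0,"ty":0,"tz":0,"roll":0},{"tx":0,"ty":0,"tz":0,"roll":0},{"tx":0,"ty":0,"tz":0,"roll":0}]' | grep -E 'pos|contact'; (python3 -m handwheel '[{"tx":0,"ty":0,"tz":4,"roll":0},{"tx":0,"ty":0,"tz":0,"roll":0}]'; python3 -m handwheel '[{"tx":0,"ty":0,"tz":3,"roll":0},{"tx":0,"ty":0,"tz":0,"roll":0}]';  python3 -m handwheel '[{"tx":0,"ty":0,"tz":3,"roll":0},{"tx":0,"ty":0,"tz":0,"roll":0}]'; python3 -m handwheel '[{"tx":0,"ty":0,"tz":2,"roll":0},{"tx":0,"ty":0,"tz":0,"roll":0}]')| grep -E 'pos|contact'
```

```text
tool_pos: [0.658, 0.086, 0.1196]
contact_force: [0.3, -0.6, -0.6]
tool_pos: [0.6579, 0.086, 0.1152]
contact_force: [-0.5, -0.6, -0.7]
tool_pos: [0.6575, 0.0861, 0.1113]
contact_force: [1.4, 0.5, -0.1]
tool_pos: [0.6581, 0.0861, 0.1086]
contact_force: [1.8, 0.7, -1.3]
tool_pos: [0.6582, 0.086, 0.1069]
contact_force: [2.8, -0.0, -0.1]
```

```bash
(python3 -m handwheel '[{"tx":0,"ty":0,"tz":2,"roll":0},{"tx":0,"ty":0,"tz":0,"roll":0}]'; python3 -m handwheel '[{"tx":0,"ty":0,"tz":2,"roll":0},{"tx":0,"ty":0,"tz":0,"roll":0}]';  python3 -m handwheel '[{"tx":0,"ty":0,"tz":2,"roll":0},{"tx":0,"ty":0,"tz":0,"roll":0}]'; python3 -m handwheel '[{"tx":0,"ty":0,"tz":2,"roll":0},{"tx":0,"ty":0,"tz":0,"roll":0}]')| grep -E 'pos|contact'
```

```text
tool_pos: [0.6582, 0.086, 0.105]
contact_force: [3.7, 0.7, 1.2]
tool_pos: [0.6582, 0.086, 0.1027]
contact_force: [4.1, -0.8, 0.4]
tool_pos: [0.6584, 0.086, 0.1018]
contact_force: [1.5, -0.3, 4.7]
tool_pos: [0.6585, 0.086, 0.1017]
contact_force: [-1.8, -0.9, 12.5]
```

```bash
python3 -m handwheel '[{"tx":0,"ty":0,"tz":-3,"roll":0},{"tx":0,"ty":0,"tz":0,"roll":0},{"tx":0,"ty":0,"tz":0,"roll":0},{"tx":0,"ty":0,"tz":0,"roll":0}]' 50 >/dev/null
python3 -m handwheel '[{"tx":0,"ty":0,"tz":-15,"roll":0},{"tx":0,"ty":0,"tz":-20,"roll":0},{"tx":0,"ty":0,"tz":0,"roll":0},{"tx":0,"ty":0,"tz":0,"roll":0},{"tx":0,"ty":0,"tz":0,"roll":0},{"tx":0,"ty":0,"tz":0,"roll":0}]' 0 >/dev/null
python3 -m handwheel '[{"tx":0,"ty":0,"tz":10,"roll":0},{"tx":0,"ty":0,"tz":7,"roll":0},{"tx":0,"ty":0,"tz":0,"roll":0}]' | grep -E 'pos|contact'
(python3 -m handwheel '[{"tx":0,"ty":0,"tz":3,"roll":0},{"tx":0,"ty":0,"tz":0,"roll":0}]'; python3 -m handwheel '[{"tx":0,"ty":0,"tz":3,"roll":0},{"tx":0,"ty":0,"tz":0,"roll":0}]';  python3 -m handwheel '[{"tx":0,"ty":0,"tz":3,"roll":0},{"tx":0,"ty":0,"tz":0,"roll":0}]'; python3 -m handwheel '[{"tx":0,"ty":0,"tz":3,"roll":0},{"tx":0,"ty":0,"tz":0,"roll":0}]')| grep -E 'pos|contact'
```

```text
tool_pos: [0.6557, 0.086, 0.116]
contact_force: [-0.3, -0.1, -0.8]
tool_pos: [0.657, 0.086, 0.1154]
contact_force: [0.3, 0.7, -0.2]
tool_pos: [0.6576, 0.0861, 0.1133]
contact_force: [0.1, -0.5, -0.1]
tool_pos: [0.6576, 0.0861, 0.1104]
contact_force: [0.5, -0.2, 0.8]
tool_pos: [0.658, 0.0861, 0.1101]
contact_force: [-3.3, -0.2, 9.0]
```

```bash
python3 -m handwheel '[{"tx":0,"ty":0,"tz":2,"roll":0},{"tx":0,"ty":0,"tz":2,"roll":0},{"tx":0,"ty":0,"tz":0,"roll":0}]' | grep -E 'pos|contact'
python3 -m handwheel '[{"tx":0,"ty":0,"tz":-20,"roll":-0.12},{"tx":0,"ty":0,"tz":-20,"roll":-0.12},{"tx":0,"ty":0,"tz":-20,"roll":-0.12},{"tx":0,"ty":0,"tz":-20,"roll":-0.12},{"tx":0,"ty":0,"tz":-20,"roll":-0.12},{"tx":0,"ty":0,"tz":-20,"roll":-0.12},{"tx":0,"ty":0,"tz":-20,"roll":-0.12},{"tx":0,"ty":0,"tz":-20,"roll":-0.12},{"tx":0,"ty":0,"tz":-20,"roll":-0.12},{"tx":0,"ty":0,"tz":0,"roll":-0.12},{"tx":0,"ty":0,"tz":0,"roll":-0.12},{"tx":0,"ty":0,"tz":0,"roll":-0.12}]' >/dev/null
python3 -m handwheel '[{"tx":8,"ty":-36,"tz":0,"roll":0},{"tx":8,"ty":-36,"tz":0,"roll":0},{"tx":8,"ty":-36,"tz":0,"roll":0},{"tx":8,"ty":-36,"tz":0,"roll":0},{"tx":8,"ty":-36,"tz":0,"roll":0},{"tx":8,"ty":-36,"tz":0,"roll":0},{"tx":8,"ty":-36,"tz":0,"roll":0},{"tx":8,"ty":-36,"tz":0,"roll":0},{"tx":8,"ty":-36,"tz":0,"roll":0},{"tx":8,"ty":-36,"tz":0,"roll":0},{"tx":8,"ty":-36,"tz":0,"roll":0},{"tx":0,"ty":-20,"tz":0,"roll":0}]' 60 >/dev/null
python3 -m handwheel '[{"tx":0,"ty":0,"tz":0,"roll":0},{"tx":0,"ty":0,"tz":0,"roll":0},{"tx":0,"ty":0,"tz":0,"roll":0},{"tx":0,"ty":0,"tz":0,"roll":0},{"tx":0,"ty":0,"tz":0,"roll":0}]' >/dev/null
python3 tray.py; python3 plan.py 570.6,-351.2,100,77.3
```

```text
tool_pos: [0.6582, 0.0861, 0.11]
contact_force: [-13.9, -1.0, 24.0]
([232, 215], [570.3, -351.0], [47.2, 34.9], -12.0)
([269, 94], [405.6, -267.5], [59.9, 51.5], 16.6)
roll 0.022 t [-90.9 -29.2 183.5] | now [ 488.3 -302.8  283.5] q6 -2.06
```

```bash
python3 -m handwheel '[{"tx":0,"ty":0,"tz":0,"roll":0.02},{"tx":-15.1,"ty":-4.9,"tz":30.6,"roll":0},{"tx":-15.1,"ty":-4.9,"tz":30.6,"roll":0},{"tx":-15.1,"ty":-4.9,"tz":30.6,"roll":0},{"tx":-15.1,"ty":-4.9,"tz":30.6,"roll":0},{"tx":-15.1,"ty":-4.9,"tz":30.6,"roll":0},{"tx":-15.1,"ty":-4.9,"tz":30.6,"roll":0},{"tx":0,"ty":0,"tz":0,"roll":0},{"tx":0,"ty":0,"tz":0,"roll":0},{"tx":0,"ty":0,"tz":0,"roll":0},{"tx":0,"ty":0,"tz":0,"roll":0},{"tx":0,"ty":0,"tz":0,"roll":0}]' >/dev/null;  python3 plan.py 570.5,-351.1,14,77.4
```

```text
roll -0.002 t [ 1.2  2.2 89.4] | now [ 570.8 -353.2  103.4] q6 -2.01
```

```bash
python3 -m handwheel '[{"tx":1.2,"ty":2.2,"tz":21,"roll":0},{"tx":0,"ty":0,"tz":22,"roll":0},{"tx":0,"ty":0,"tz":22,"roll":0},{"tx":0,"ty":0,"tz":22,"roll":0},{"tx":0,"ty":0,"tz":0,"roll":0},{"tx":0,"ty":0,"tz":0,"roll":0},{"tx":0,"ty":0,"tz":0,"roll":0}]' |grep pos; python3 -m handwheel '[{"tx":0,"ty":0,"tz":0,"roll":0},{"tx":0,"ty":0,"tz":0,"roll":0},{"tx":0,"ty":0,"tz":0,"roll":0},{"tx":0,"ty":0,"tz":0,"roll":0},{"tx":0,"ty":0,"tz":0,"roll":0},{"tx":0,"ty":0,"tz":0,"roll":0}]' 0 40
python3 -m handwheel '[{"tx":0,"ty":0,"tz":-30,"roll":0.119},{"tx":0,"ty":0,"tz":-30,"roll":0.119},{"tx":0,"ty":0,"tz":-30,"roll":0.119},{"tx":0,"ty":0,"tz":-30,"roll":0.119},{"tx":0,"ty":0,"tz":-30,"roll":0.119},{"tx":0,"ty":0,"tz":-30,"roll":0.119},{"tx":0,"ty":0,"tz":0,"roll":0.119},{"tx":0,"ty":0,"tz":0,"roll":0.119},{"tx":0,"ty":0,"tz":0,"roll":0.119},{"tx":0,"ty":0,"tz":0,"roll":0.119},{"tx":0,"ty":0,"tz":0,"roll":0.119},{"tx":0,"ty":0,"tz":0,"roll":0.119}]'>/dev/null; python3 -m handwheel '[{"tx":0,"ty":0,"tz":0,"roll":0},{"tx":0,"ty":0,"tz":0,"roll":0},{"tx":0,"ty":0,"tz":0,"roll":0}]'|tail -2; python3 plan.py 650.2,-14,150,-4.1
```

```text
tool_pos: [0.5702, -0.3509, 0.0155]
t: 32.47
tool_pos: [0.5706, -0.3512, 0.0157]
tool_rot: [0.347, 3.119, -0.003]
contact_force: [-0.9, 1.2, 5.4]
opening: 0.0351
grip_force: 42.2
opening: 0.0347
grip_force: 41.3
roll -0.005 t [341.   56.9  43. ] | now [ 569.1 -350.   193. ] q6 -0.59
```

```bash
python3 -m handwheel '[{"tx":34,"ty":5.7,"tz":0,"roll":-0.005},{"tx":34,"ty":5.7,"tz":0,"roll":0},{"tx":34,"ty":5.7,"tz":0,"roll":0},{"tx":34,"ty":5.7,"tz":0,"roll":0},{"tx":34,"ty":5.7,"tz":0,"roll":0},{"tx":34,"ty":5.7,"tz":0,"roll":0},{"tx":34,"ty":5.7,"tz":0,"roll":0},{"tx":34,"ty":5.7,"tz":0,"roll":0},{"tx":34,"ty":5.7,"tz":0,"roll":0},{"tx":34,"ty":5.7,"tz":0,"roll":0},{"tx":0,"ty":0,"tz":20,"roll":0},{"tx":0,"ty":0,"tz":20,"roll":0}]'>/dev/null; python3 -m handwheel '[{"tx":0,"ty":0,"tz":0,"roll":0},{"tx":0,"ty":0,"tz":0,"roll":0},{"tx":0,"ty":0,"tz":0,"roll":0},{"tx":0,"ty":0,"tz":0,"roll":0},{"tx":0,"ty":0,"tz":0,"roll":0},{"tx":0,"ty":0,"tz":0,"roll":0}]'|tail -2; python3 plan.py 650.4,-14.2,120,-4.1
```

```text
opening: 0.035
grip_force: 41.4
roll -0.003 t [ 1.4 -1.7 34.3] | now [651.9 -15.7 154.3] q6 -0.06
```

```bash
python3 -m handwheel '[{"tx":1.4,"ty":-1.7,"tz":17,"roll":-0.003},{"tx":0,"ty":0,"tz":17,"roll":0},{"tx":0,"ty":0,"tz":0,"roll":0},{"tx":0,"ty":0,"tz":0,"roll":0},{"tx":0,"ty":0,"tz":0,"roll":0}]' | grep -E 'pos|contact'; (python3 -m handwheel '[{"tx":0,"ty":0,"tz":4,"roll":0},{"tx":0,"ty":0,"tz":0,"roll":0}]'; python3 -m handwheel '[{"tx":0,"ty":0,"tz":3,"roll":0},{"tx":0,"ty":0,"tz":0,"roll":0}]';  python3 -m handwheel '[{"tx":0,"ty":0,"tz":3,"roll":0},{"tx":0,"ty":0,"tz":0,"roll":0}]'; python3 -m handwheel '[{"tx":0,"ty":0,"tz":2,"roll":0},{"tx":0,"ty":0,"tz":0,"roll":0}]')| grep -E 'pos|contact'
```

```text
tool_pos: [0.6502, -0.0139, 0.12]
contact_force: [0.2, 0.1, 0.0]
tool_pos: [0.6502, -0.0138, 0.1156]
contact_force: [-0.7, -0.2, -0.3]
tool_pos: [0.6505, -0.0135, 0.1125]
contact_force: [2.3, 1.3, -0.2]
tool_pos: [0.6505, -0.0135, 0.1094]
contact_force: [3.3, 1.4, -0.1]
tool_pos: [0.6507, -0.0135, 0.1076]
contact_force: [3.6, 1.9, 1.5]
```

```bash
(python3 -m handwheel '[{"tx":0,"ty":0,"tz":2,"roll":0},{"tx":0,"ty":0,"tz":0,"roll":0}]'; python3 -m handwheel '[{"tx":0,"ty":0,"tz":2,"roll":0},{"tx":0,"ty":0,"tz":0,"roll":0}]';  python3 -m handwheel '[{"tx":0,"ty":0,"tz":2,"roll":0},{"tx":0,"ty":0,"tz":0,"roll":0}]'; python3 -m handwheel '[{"tx":0,"ty":0,"tz":2,"roll":0},{"tx":0,"ty":0,"tz":0,"roll":0}]')| grep -E 'pos|contact'
python3 -m handwheel '[{"tx":0,"ty":0,"tz":-3,"roll":0},{"tx":0,"ty":0,"tz":0,"roll":0},{"tx":0,"ty":0,"tz":0,"roll":0},{"tx":0,"ty":0,"tz":0,"roll":0}]' 55 >/dev/null
python3 -m handwheel '[{"tx":0,"ty":0,"tz":-15,"roll":0},{"tx":0,"ty":0,"tz":-20,"roll":0},{"tx":0,"ty":0,"tz":0,"roll":0},{"tx":0,"ty":0,"tz":0,"roll":0},{"tx":0,"ty":0,"tz":0,"roll":0},{"tx":0,"ty":0,"tz":0,"roll":0}]' 0 >/dev/null
python3 -m handwheel '[{"tx":0,"ty":0,"tz":10,"roll":0},{"tx":0,"ty":0,"tz":7,"roll":0},{"tx":0,"ty":0,"tz":0,"roll":0}]' | grep -E 'pos|contact'
(python3 -m handwheel '[{"tx":0,"ty":0,"tz":3,"roll":0},{"tx":0,"ty":0,"tz":0,"roll":0}]'; python3 -m handwheel '[{"tx":0,"ty":0,"tz":3,"roll":0},{"tx":0,"ty":0,"tz":0,"roll":0}]';  python3 -m handwheel '[{"tx":0,"ty":0,"tz":3,"roll":0},{"tx":0,"ty":0,"tz":0,"roll":0}]'; python3 -m handwheel '[{"tx":0,"ty":0,"tz":3,"roll":0},{"tx":0,"ty":0,"tz":0,"roll":0}]')| grep -E 'pos|contact'
```

```text
tool_pos: [0.6506, -0.0135, 0.1054]
contact_force: [4.6, 2.6, 3.3]
tool_pos: [0.6506, -0.0135, 0.1032]
contact_force: [5.1, 3.1, 2.4]
tool_pos: [0.6505, -0.0135, 0.1012]
contact_force: [5.5, 3.0, 2.0]
tool_pos: [0.6507, -0.0135, 0.1011]
contact_force: [0.8, 3.6, 10.0]
tool_pos: [0.648, -0.0135, 0.1165]
contact_force: [-0.1, 0.6, 0.8]
tool_pos: [0.6493, -0.0136, 0.1158]
contact_force: [-0.0, -0.3, -0.3]
tool_pos: [0.6499, -0.0138, 0.1138]
contact_force: [0.7, 0.1, 0.0]
tool_pos: [0.6498, -0.0137, 0.1108]
contact_force: [0.8, 0.3, 1.2]
tool_pos: [0.6502, -0.0138, 0.11]
contact_force: [-2.6, -0.3, 9.1]
```

```bash
python3 -m handwheel '[{"tx":0,"ty":0,"tz":2,"roll":0},{"tx":0,"ty":0,"tz":2,"roll":0},{"tx":0,"ty":0,"tz":0,"roll":0}]' | grep -E 'pos|contact'
python3 -m handwheel '[{"tx":0,"ty":0,"tz":-20,"roll":0.121},{"tx":0,"ty":0,"tz":-20,"roll":0.121},{"tx":0,"ty":0,"tz":-20,"roll":0.121},{"tx":0,"ty":0,"tz":-20,"roll":0.121},{"tx":0,"ty":0,"tz":-20,"roll":0.121},{"tx":0,"ty":0,"tz":-20,"roll":0.121},{"tx":0,"ty":0,"tz":-20,"roll":0.121},{"tx":0,"ty":0,"tz":-20,"roll":0.121},{"tx":0,"ty":0,"tz":-20,"roll":0.121},{"tx":0,"ty":0,"tz":0,"roll":0.121},{"tx":0,"ty":0,"tz":0,"roll":0},{"tx":0,"ty":0,"tz":0,"roll":0}]' 45 >/dev/null
python3 plan.py 360,-281,240,-73.4
```

```text
tool_pos: [0.6504, -0.0138, 0.11]
contact_force: [-12.1, -0.3, 24.2]
roll 0.003 t [-353.6  173.6   43.5] | now [649.3 -13.7 283.3] q6 1.14
```

```bash
python3 -m handwheel '[{"tx":-32,"ty":15.8,"tz":4,"roll":0},{"tx":-32,"ty":15.8,"tz":4,"roll":0},{"tx":-32,"ty":15.8,"tz":4,"roll":0},{"tx":-32,"ty":15.8,"tz":4,"roll":0},{"tx":-32,"ty":15.8,"tz":4,"roll":0},{"tx":-32,"ty":15.8,"tz":4,"roll":0},{"tx":-32,"ty":15.8,"tz":4,"roll":0},{"tx":-32,"ty":15.8,"tz":4,"roll":0},{"tx":-32,"ty":15.8,"tz":4,"roll":0},{"tx":-32,"ty":15.8,"tz":4,"roll":0},{"tx":-32,"ty":15.8,"tz":4,"roll":0},{"tx":0,"ty":0,"tz":0,"roll":0}]' >/dev/null
python3 -m handwheel '[{"tx":0,"ty":0,"tz":0,"roll":0},{"tx":0,"ty":0,"tz":0,"roll":0},{"tx":0,"ty":0,"tz":0,"roll":0},{"tx":0,"ty":0,"tz":0,"roll":0},{"tx":0,"ty":0,"tz":0,"roll":0}]' >/dev/null
python3 tray.py; python3 plan.py 398.1,-269.9,100,-73.4
```

```text
([255, 118], [406.1, -267.1], [59.1, 51.9], 16.8)
roll 0.002 t [ 36.9   0.3 139.9] | now [ 362.7 -280.2  239.9] q6 0.46
```

```bash
python3 -m handwheel '[{"tx":7.4,"ty":0,"tz":28,"roll":0},{"tx":7.4,"ty":0,"tz":28,"roll":0},{"tx":7.4,"ty":0,"tz":28,"roll":0},{"tx":7.4,"ty":0,"tz":28,"roll":0},{"tx":7.4,"ty":0,"tz":28,"roll":0},{"tx":0,"ty":0,"tz":0,"roll":0},{"tx":0,"ty":0,"tz":0,"roll":0},{"tx":0,"ty":0,"tz":0,"roll":0},{"tx":0,"ty":0,"tz":0,"roll":0},{"tx":0,"ty":0,"tz":0,"roll":0},{"tx":0,"ty":0,"tz":0,"roll":0}]' >/dev/null;  python3 plan.py 398.2,-269.7,15,-73.3
```

```text
roll -0.002 t [ 0.3 -1.6 86.7] | now [ 398.2 -271.2  101.7] q6 0.53
```

```bash
python3 -m handwheel '[{"tx":0.3,"ty":-1.6,"tz":20,"roll":-0.002},{"tx":0,"ty":0,"tz":22,"roll":0},{"tx":0,"ty":0,"tz":22,"roll":0},{"tx":0,"ty":0,"tz":22,"roll":0},{"tx":0,"ty":0,"tz":0,"roll":0},{"tx":0,"ty":0,"tz":0,"roll":0},{"tx":0,"ty":0,"tz":0,"roll":0}]' |grep pos; python3 -m handwheel '[{"tx":0,"ty":0,"tz":0,"roll":0},{"tx":0,"ty":0,"tz":0,"roll":0},{"tx":0,"ty":0,"tz":0,"roll":0},{"tx":0,"ty":0,"tz":0,"roll":0},{"tx":0,"ty":0,"tz":0,"roll":0},{"tx":0,"ty":0,"tz":0,"roll":0}]' 0 40
python3 -m handwheel '[{"tx":0,"ty":0,"tz":-30,"roll":-0.121},{"tx":0,"ty":0,"tz":-30,"roll":-0.121},{"tx":0,"ty":0,"tz":-30,"roll":-0.121},{"tx":0,"ty":0,"tz":-30,"roll":-0.121},{"tx":0,"ty":0,"tz":-30,"roll":-0.121},{"tx":0,"ty":0,"tz":-30,"roll":-0.121},{"tx":0,"ty":0,"tz":0,"roll":-0.121},{"tx":0,"ty":0,"tz":0,"roll":-0.121},{"tx":0,"ty":0,"tz":0,"roll":-0.121},{"tx":0,"ty":0,"tz":0,"roll":-0.121},{"tx":0,"ty":0,"tz":0,"roll":0},{"tx":0,"ty":0,"tz":0,"roll":0}]'|tail -2; python3 plan.py 566,-16.6,150,-4.1
```

```text
tool_pos: [0.3981, -0.2695, 0.0155]
t: 43.43
tool_pos: [0.3987, -0.27, 0.0161]
tool_rot: [3.105, 0.456, 0.004]
contact_force: [-0.8, 0.3, 6.9]
opening: 0.0208
grip_force: 40.1
opening: 0.0208
grip_force: 39.4
roll -0.0 t [263.3 150.4  43.9] | now [ 397.2 -268.5  193.9] q6 -0.68
```

```bash
python3 -m handwheel '[{"tx":29.2,"ty":16.7,"tz":0,"roll":0},{"tx":29.2,"ty":16.7,"tz":0,"roll":0},{"tx":29.2,"ty":16.7,"tz":0,"roll":0},{"tx":29.2,"ty":16.7,"tz":0,"roll":0},{"tx":29.2,"ty":16.7,"tz":0,"roll":0},{"tx":29.2,"ty":16.7,"tz":0,"roll":0},{"tx":29.2,"ty":16.7,"tz":0,"roll":0},{"tx":29.2,"ty":16.7,"tz":0,"roll":0},{"tx":29.2,"ty":16.7,"tz":0,"roll":0},{"tx":0,"ty":0,"tz":20,"roll":0},{"tx":0,"ty":0,"tz":20,"roll":0}]'>/dev/null; python3 -m handwheel '[{"tx":0,"ty":0,"tz":0,"roll":0},{"tx":0,"ty":0,"tz":0,"roll":0},{"tx":0,"ty":0,"tz":0,"roll":0},{"tx":0,"ty":0,"tz":0,"roll":0},{"tx":0,"ty":0,"tz":0,"roll":0},{"tx":0,"ty":0,"tz":0,"roll":0}]'|tail -2; python3 plan.py 566,-16.6,120,-4.1
```

```text
opening: 0.0208
grip_force: 39.4
roll 0.002 t [ 0.7 -0.1 35.2] | now [566.  -17.3 155.2] q6 -0.09
```

```bash
python3 -m handwheel '[{"tx":0.7,"ty":0,"tz":17,"roll":0.002},{"tx":0,"ty":0,"tz":18,"roll":0},{"tx":0,"ty":0,"tz":0,"roll":0},{"tx":0,"ty":0,"tz":0,"roll":0},{"tx":0,"ty":0,"tz":0,"roll":0}]' | grep -E 'pos|contact'; (python3 -m handwheel '[{"tx":0,"ty":0,"tz":4,"roll":0},{"tx":0,"ty":0,"tz":0,"roll":0}]'; python3 -m handwheel '[{"tx":0,"ty":0,"tz":3,"roll":0},{"tx":0,"ty":0,"tz":0,"roll":0}]';  python3 -m handwheel '[{"tx":0,"ty":0,"tz":3,"roll":0},{"tx":0,"ty":0,"tz":0,"roll":0}]'; python3 -m handwheel '[{"tx":0,"ty":0,"tz":2,"roll":0},{"tx":0,"ty":0,"tz":0,"roll":0}]')| grep -E 'pos|contact'
```

```text
tool_pos: [0.566, -0.0163, 0.12]
contact_force: [0.4, 0.2, -0.1]
tool_pos: [0.5659, -0.0162, 0.1156]
contact_force: [0.0, -0.7, -0.4]
tool_pos: [0.5661, -0.0164, 0.1123]
contact_force: [1.6, 0.0, -0.3]
tool_pos: [0.5661, -0.0164, 0.1092]
contact_force: [1.8, -0.6, 0.1]
tool_pos: [0.5664, -0.0165, 0.1076]
contact_force: [4.6, -2.1, 0.9]
```

```bash
(python3 -m handwheel '[{"tx":0,"ty":0,"tz":2,"roll":0},{"tx":0,"ty":0,"tz":0,"roll":0}]'; python3 -m handwheel '[{"tx":0,"ty":0,"tz":2,"roll":0},{"tx":0,"ty":0,"tz":0,"roll":0}]';  python3 -m handwheel '[{"tx":0,"ty":0,"tz":2,"roll":0},{"tx":0,"ty":0,"tz":0,"roll":0}]'; python3 -m handwheel '[{"tx":0,"ty":0,"tz":2,"roll":0},{"tx":0,"ty":0,"tz":0,"roll":0}]')| grep -E 'pos|contact'
python3 -m handwheel '[{"tx":0,"ty":0,"tz":-3,"roll":0},{"tx":0,"ty":0,"tz":0,"roll":0},{"tx":0,"ty":0,"tz":0,"roll":0},{"tx":0,"ty":0,"tz":0,"roll":0}]' 45 >/dev/null
python3 -m handwheel '[{"tx":0,"ty":0,"tz":-15,"roll":0},{"tx":7,"ty":0,"tz":-20,"roll":0},{"tx":0,"ty":0,"tz":0,"roll":0},{"tx":0,"ty":0,"tz":0,"roll":0},{"tx":0,"ty":0,"tz":0,"roll":0},{"tx":0,"ty":0,"tz":0,"roll":0}]' 0 >/dev/null
python3 -m handwheel '[{"tx":0,"ty":0,"tz":10,"roll":0},{"tx":0,"ty":0,"tz":7,"roll":0},{"tx":0,"ty":0,"tz":0,"roll":0}]' | grep -E 'pos|contact'
(python3 -m handwheel '[{"tx":0,"ty":0,"tz":3,"roll":0},{"tx":0,"ty":0,"tz":0,"roll":0}]'; python3 -m handwheel '[{"tx":0,"ty":0,"tz":3,"roll":0},{"tx":0,"ty":0,"tz":0,"roll":0}]';  python3 -m handwheel '[{"tx":0,"ty":0,"tz":3,"roll":0},{"tx":0,"ty":0,"tz":0,"roll":0}]'; python3 -m handwheel '[{"tx":0,"ty":0,"tz":3,"roll":0},{"tx":0,"ty":0,"tz":0,"roll":0}]'; python3 -m handwheel '[{"tx":0,"ty":0,"tz":2,"roll":0},{"tx":0,"ty":0,"tz":2,"roll":0},{"tx":0,"ty":0,"tz":0,"roll":0}]')| grep -E 'pos|contact'
```

```text
tool_pos: [0.5663, -0.0165, 0.1053]
contact_force: [4.2, -2.3, 2.2]
tool_pos: [0.5661, -0.0164, 0.1031]
contact_force: [4.9, -3.2, 2.0]
tool_pos: [0.5663, -0.0164, 0.1021]
contact_force: [2.8, -2.6, 6.5]
tool_pos: [0.5664, -0.0164, 0.102]
contact_force: [-2.7, -2.2, 15.1]
tool_pos: [0.5639, -0.009, 0.1164]
contact_force: [-0.7, -1.0, -1.2]
tool_pos: [0.5654, -0.0092, 0.1158]
contact_force: [0.3, 0.5, 0.7]
tool_pos: [0.5661, -0.0092, 0.1139]
contact_force: [0.8, 0.2, 0.0]
tool_pos: [0.5661, -0.0092, 0.1109]
contact_force: [0.7, -0.3, 0.6]
tool_pos: [0.5666, -0.0093, 0.11]
contact_force: [-3.8, 0.1, 9.5]
tool_pos: [0.5668, -0.0093, 0.1099]
contact_force: [-14.1, 0.7, 27.1]
```

```bash
python3 -m handwheel '[{"tx":0,"ty":0,"tz":-30,"roll":-0.12},{"tx":0,"ty":0,"tz":-30,"roll":-0.12},{"tx":0,"ty":0,"tz":-30,"roll":-0.12},{"tx":0,"ty":0,"tz":-30,"roll":-0.12},{"tx":0,"ty":0,"tz":-30,"roll":-0.12},{"tx":0,"ty":0,"tz":-30,"roll":-0.12},{"tx":0,"ty":0,"tz":-30,"roll":-0.12},{"tx":0,"ty":0,"tz":-30,"roll":-0.12},{"tx":0,"ty":0,"tz":0,"roll":-0.12},{"tx":0,"ty":0,"tz":0,"roll":-0.12},{"tx":0,"ty":0,"tz":0,"roll":-0.12},{"tx":0,"ty":0,"tz":0,"roll":-0.12}]' >/dev/null
python3 -m handwheel '[{"tx":0,"ty":0,"tz":0,"roll":-0.12},{"tx":0,"ty":0,"tz":0,"roll":-0.082},{"tx":-30,"ty":22,"tz":0,"roll":0},{"tx":-30,"ty":22,"tz":0,"roll":0},{"tx":-30,"ty":22,"tz":0,"roll":0},{"tx":-30,"ty":22,"tz":0,"roll":0},{"tx":0,"ty":0,"tz":0,"roll":0},{"tx":0,"ty":0,"tz":0,"roll":0},{"tx":0,"ty":0,"tz":0,"roll":0},{"tx":0,"ty":0,"tz":0,"roll":0},{"tx":0,"ty":0,"tz":0,"roll":0}]' 40 | grep pos
python3 - <<'E'
from meas import *
im,d,K,T=snap('wrist','wc3'); P=cloud(d,K,T)
f=(P[...,2]>.09)&(P[...,2]<.104)&(P[...,0]>.52)&(P[...,0]<.69)&(P[...,1]>-.05)&(P[...,1]<.17)
A=np.c_[P[f][:,:2],np.ones(f.sum())]; c=np.linalg.lstsq(A,P[f][:,2],rcond=None)[0]; print('face plane',c.round(4))
for n,(x,y) in dict(eraser=(.5746,.091),stapler=(.658,.086),inkpad=(.6504,-.014),stamp=(.566,-.012)).items():
    for dy in (-.018,0,.018):
        m=(abs(P[...,0]-x)<.008)&(abs(P[...,1]-y-dy)<.004)&(P[...,2]<.14)&(d>0)
        q=P[m]; print(n,dy,'above face mm',np.round(1000*np.median(q[:,2]-(q[:,:2]@c[:2]+c[2])),1),end='; ')
    print()
a=im[20:200,120:340]; cv2.imwrite('pics/wc3z.png',cv2.resize(a,(733,600),interpolation=cv2.INTER_CUBIC)[:,:,::-1])
E
```

```text
tool_pos: [0.6853, 0.0781, 0.345]
face plane [-1.200e-03  1.000e-04  1.005e-01]
eraser -0.018 above face mm 9.9; eraser 0 above face mm 10.1; eraser 0.018 above face mm 10.2; 
stapler -0.018 above face mm 9.8; stapler 0 above face mm 9.9; stapler 0.018 above face mm 9.9; 
inkpad -0.018 above face mm 10.1; inkpad 0 above face mm 10.4; inkpad 0.018 above face mm 8.6; 
stamp -0.018 above face mm 9.7; stamp 0 above face mm 9.9; stamp 0.018 above face mm 9.6;
```

View pics/wc3z.png

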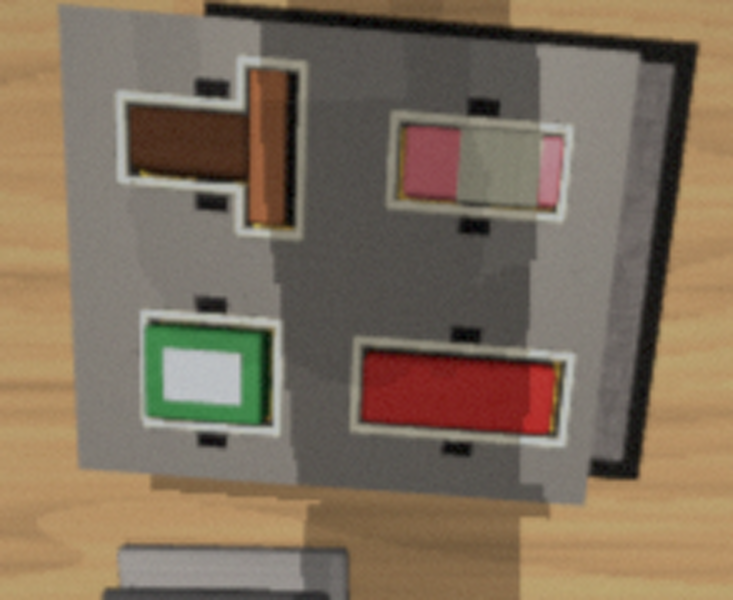

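All four pieces sit home: eraser (480,165), stapler (460,392), stamp (210,145) and inkpad (207,375) have tops level, about 10 mm above the insert face. Now the clips.

```bash
python3 -m handwheel '[{"tx":31.7,"ty":8,"tz":2,"roll":0},{"tx":31.7,"ty":8,"tz":2,"roll":0},{"tx":31.7,"ty":8,"tz":2,"roll":0},{"tx":31.7,"ty":8,"tz":2,"roll":0},{"tx":31.7,"ty":8,"tz":2,"roll":0},{"tx":31.7,"ty":8,"tz":2,"roll":0},{"tx":31.7,"ty":8,"tz":2,"roll":0},{"tx":31.7,"ty":8,"tz":2,"roll":0},{"tx":31.7,"ty":8,"tz":2,"roll":0}]' 50 >/dev/null
python3 -m handwheel '[{"tx":0,"ty":0,"tz":0,"roll":0},{"tx":0,"ty":0,"tz":0,"roll":0},{"tx":0,"ty":0,"tz":0,"roll":0},{"tx":0,"ty":0,"tz":0,"roll":0},{"tx":0,"ty":0,"tz":0,"roll":0},{"tx":0,"ty":0,"tz":0,"roll":0}]' | grep pos
cat > clips.py <<'E'
from meas import *
im,d,K,T=snap('wrist','wk'); P=cloud(d,K,T)
m=(P[...,2]>.012)&(P[...,2]<.035)&(P[...,0]>.3)&(P[...,0]<.53)&(P[...,1]>.0)&(P[...,1]<.235)&(d>0)
m=cv2.morphologyEx(m.astype(np.uint8),cv2.MORPH_OPEN,np.ones((3,3)))
for r in rects(m,K,T,.02): print('clip',r[:4])
m=(P[...,2]>.056)&(P[...,2]<.068)&(P[...,0]>.35)&(P[...,0]<.412)&(P[...,1]>.25)&(P[...,1]<.45)&(d>0)
q=P[m]; print('handle',m.sum(), (1000*np.median(q,0)).round() if m.any() else '', (1000*q[:,1].min()).round(),(1000*q[:,1].max()).round())
E
python3 clips.py; python3 plan.py 438,84,100,125 433,159,100,105.5
```

```text
tool_pos: [0.4012, 0.1505, 0.3258]
clip ([186, 224], [528.1, 36.9], [76.6, 12.1], 85.1)
clip ([209, 174], [440.9, 79.4], [50.6, 19.2], 33.8)
clip ([257, 170], [434.2, 156.3], [51.2, 16.9], 14.4)
handle 766 [392. 350.  66.] 289.0 408.0
roll -0.611 t [  7.8 -75.7 225.7] | now [401.1 150.5 325.8] q6 -1.39
roll -0.271 t [-33.1  -0.4 225.7] | now [401.1 150.5 325.8] q6 -1.39
```

```bash
python3 plan.py 434,156.4,100,104.4; python3 -m handwheel '[{"tx":0,"ty":0,"tz":20,"roll":-0.085},{"tx":0,"ty":0,"tz":20,"roll":-0.085},{"tx":0,"ty":0,"tz":20,"roll":-0.081},{"tx":-8.3,"ty":0,"tz":27,"roll":0},{"tx":-8.3,"ty":0,"tz":27,"roll":0},{"tx":-8.3,"ty":-0.4,"tz":27,"roll":0},{"tx":-8.3,"ty":-2,"tz":27,"roll":0},{"tx":0,"ty":0,"tz":27,"roll":0},{"tx":0,"ty":0,"tz":25,"roll":0},{"tx":0,"ty":0,"tz":0,"roll":0},{"tx":0,"ty":0,"tz":0,"roll":0},{"tx":0,"ty":0,"tz":0,"roll":0}]' 40 >/dev/null;  python3 -m handwheel '[{"tx":0,"ty":0,"tz":0,"roll":0},{"tx":0,"ty":0,"tz":0,"roll":0},{"tx":0,"ty":0,"tz":0,"roll":0}]' >/dev/null; python3 plan.py 434,156.4,12,104.4
```

```text
roll -0.252 t [-33.4  -2.5 225.7] | now [401.1 150.5 325.8] q6 -1.39
roll -0.0 t [ 0.8 -0.4 95.7] | now [434.4 157.  107.7] q6 -1.64
```

```bash
python3 -m handwheel '[{"tx":0.8,"ty":-0.4,"tz":24,"roll":0},{"tx":0,"ty":0,"tz":24,"roll":0},{"tx":0,"ty":0,"tz":24,"roll":0},{"tx":0,"ty":0,"tz":23.7,"roll":0},{"tx":0,"ty":0,"tz":0,"roll":0},{"tx":0,"ty":0,"tz":0,"roll":0},{"tx":0,"ty":0,"tz":0,"roll":0}]' |grep -E 'pos|cont'; python3 -m handwheel '[{"tx":0,"ty":0,"tz":0,"roll":0},{"tx":0,"ty":0,"tz":0,"roll":0},{"tx":0,"ty":0,"tz":0,"roll":0},{"tx":0,"ty":0,"tz":0,"roll":0},{"tx":0,"ty":0,"tz":0,"roll":0},{"tx":0,"ty":0,"tz":0,"roll":0}]' 0 30
python3 -m handwheel '[{"tx":0,"ty":0,"tz":-25,"roll":0},{"tx":0,"ty":0,"tz":-30,"roll":0},{"tx":0,"ty":0,"tz":-30,"roll":0},{"tx":0,"ty":0,"tz":-30,"roll":0},{"tx":0,"ty":0,"tz":-30,"roll":0},{"tx":0,"ty":0,"tz":-15,"roll":0},{"tx":0,"ty":0,"tz":0,"roll":0},{"tx":0,"ty":0,"tz":0,"roll":0}]' |tail -2;  python3 plan.py 495,395,170,104.4 495,305,170,104.4
```

```text
tool_pos: [0.4339, 0.1564, 0.0118]
contact_force: [1.3, -1.0, 0.4]
t: 55.2
tool_pos: [0.4344, 0.1565, 0.0123]
tool_rot: [-0.393, 3.113, 0.0]
contact_force: [-0.8, -0.8, 5.9]
opening: 0.0141
grip_force: 30.5
opening: 0.0142
grip_force: 29.7
roll -0.0 t [-119.3  215.8    1.2] | now [433.1 156.3 171. ] q6 -1.64
roll -0.0 t [-97.  128.7   1.2] | now [433.1 156.3 171. ] q6 -1.64
```

```bash
python3 -m handwheel '[{"tx":-15,"ty":27,"tz":0,"roll":0},{"tx":-15,"ty":27,"tz":0,"roll":0},{"tx":-15,"ty":27,"tz":0,"roll":0},{"tx":-15,"ty":27,"tz":0,"roll":0},{"tx":-15,"ty":27,"tz":0,"roll":0},{"tx":-15,"ty":27,"tz":0,"roll":0},{"tx":-15,"ty":27,"tz":0,"roll":0},{"tx":-15,"ty":27,"tz":0,"roll":0},{"tx":0,"ty":0,"tz":0,"roll":0},{"tx":0,"ty":0,"tz":0,"roll":0},{"tx":0,"ty":0,"tz":0,"roll":0}]' |grep pos
python3 -m handwheel '[{"tx":0,"ty":0,"tz":30,"roll":0},{"tx":0,"ty":0,"tz":30,"roll":0},{"tx":0,"ty":0,"tz":30,"roll":0},{"tx":0,"ty":0,"tz":25,"roll":0},{"tx":0,"ty":0,"tz":15,"roll":0},{"tx":0,"ty":0,"tz":0,"roll":0},{"tx":0,"ty":0,"tz":0,"roll":0},{"tx":0,"ty":0,"tz":0,"roll":0}]' | grep -E 'pos|cont|open'
python3 -m handwheel '[{"tx":0,"ty":0,"tz":2,"roll":0},{"tx":0,"ty":0,"tz":2,"roll":0},{"tx":0,"ty":0,"tz":0,"roll":0}]' | grep -E 'pos|cont|open'
python3 -m handwheel '[{"tx":0,"ty":0,"tz":0,"roll":0},{"tx":0,"ty":0,"tz":0,"roll":0},{"tx":0,"ty":0,"tz":0,"roll":0},{"tx":0,"ty":0,"tz":0,"roll":0},{"tx":0,"ty":0,"tz":-30,"roll":0},{"tx":0,"ty":0,"tz":-30,"roll":0},{"tx":0,"ty":0,"tz":-30,"roll":0},{"tx":0,"ty":0,"tz":-35,"roll":0},{"tx":0,"ty":0,"tz":0,"roll":0},{"tx":0,"ty":0,"tz":0,"roll":0},{"tx":0,"ty":0,"tz":0,"roll":0}]' 40 | grep -E 'pos|cont|open'; python3 plan.py 440,79.7,160,123.8
```

```text
tool_pos: [0.494, 0.3943, 0.1675]
tool_pos: [0.4962, 0.3954, 0.042]
contact_force: [-0.9, -0.5, -0.7]
opening: 0.0144
tool_pos: [0.4955, 0.3954, 0.0369]
contact_force: [-0.1, -0.4, 0.3]
opening: 0.0141
tool_pos: [0.495, 0.3951, 0.1609]
contact_force: [-0.5, -0.3, 0.4]
opening: 0.0402
roll -0.339 t [ 221.1 -231.5    1. ] | now [495.  395.1 160.9] q6 -1.27
```

```bash
python3 -m handwheel '[{"tx":0,"ty":0,"tz":-15,"roll":-0.113},{"tx":0,"ty":0,"tz":-15,"roll":-0.113},{"tx":0,"ty":0,"tz":-10,"roll":-0.113},{"tx":24.5,"ty":-25.7,"tz":0,"roll":0},{"tx":24.5,"ty":-25.7,"tz":0,"roll":0},{"tx":24.5,"ty":-25.7,"tz":0,"roll":0},{"tx":24.5,"ty":-25.7,"tz":0,"roll":0},{"tx":24.5,"ty":-25.7,"tz":0,"roll":0},{"tx":24.5,"ty":-25.7,"tz":0,"roll":0},{"tx":24.5,"ty":-25.7,"tz":0,"roll":0},{"tx":24.5,"ty":-25.7,"tz":0,"roll":0},{"tx":24.5,"ty":-25.7,"tz":0,"roll":0}]' >/dev/null
python3 -m handwheel '[{"tx":0,"ty":0,"tz":20,"roll":0},{"tx":0,"ty":0,"tz":0,"roll":0},{"tx":0,"ty":0,"tz":0,"roll":0},{"tx":0,"ty":0,"tz":0,"roll":0},{"tx":0,"ty":0,"tz":0,"roll":0},{"tx":0,"ty":0,"tz":0,"roll":0}]' | grep pos
python3 clips.py;  python3 plan.py 440,79.7,100,123.8
```

```text
tool_pos: [0.4411, 0.0812, 0.1817]
clip ([175, 212], [529.1, 34.7], [70.4, 12.7], 86.7)
clip ([250, 170], [441.5, 78.3], [50.6, 15.5], 34.1)
handle 1028 [394. 333.  66.] 289.0 400.0
roll 0.002 t [ 1.7 -0.5 81.8] | now [441.1  81.1 181.8] q6 -2.15
```

```bash
python3 plan.py 441,78.8,12,124; python3 -m handwheel '[{"tx":0,"ty":-1.8,"tz":30,"roll":0},{"tx":1.3,"ty":0,"tz":30,"roll":0},{"tx":0,"ty":0,"tz":30,"roll":0},{"tx":0,"ty":0,"tz":30,"roll":0},{"tx":0,"ty":0,"tz":30,"roll":0},{"tx":0,"ty":0,"tz":19.8,"roll":0},{"tx":0,"ty":0,"tz":0,"roll":0},{"tx":0,"ty":0,"tz":0,"roll":0},{"tx":0,"ty":0,"tz":0,"roll":0},{"tx":0,"ty":0,"tz":0,"roll":0}]' |grep -E 'pos|cont'; python3 -m handwheel '[{"tx":0,"ty":0,"tz":0,"roll":0},{"tx":0,"ty":0,"tz":0,"roll":0},{"tx":0,"ty":0,"tz":0,"roll":0},{"tx":0,"ty":0,"tz":0,"roll":0},{"tx":0,"ty":0,"tz":0,"roll":0},{"tx":0,"ty":0,"tz":0,"roll":0}]' 0 30
python3 -m handwheel '[{"tx":0,"ty":0,"tz":-25,"roll":0},{"tx":0,"ty":0,"tz":-30,"roll":0},{"tx":0,"ty":0,"tz":-30,"roll":0},{"tx":0,"ty":0,"tz":-30,"roll":0},{"tx":0,"ty":0,"tz":-30,"roll":0},{"tx":0,"ty":0,"tz":-15,"roll":0},{"tx":0,"ty":0,"tz":0,"roll":0},{"tx":0,"ty":0,"tz":0,"roll":0}]' |tail -2;  python3 plan.py 495,310,170,124
```

```text
roll -0.002 t [  1.4  -1.8 169.8] | now [441.1  81.1 181.8] q6 -2.15
tool_pos: [0.4427, 0.0783, 0.0137]
contact_force: [0.3, -0.9, -0.6]
t: 61.5
tool_pos: [0.442, 0.0781, 0.013]
tool_rot: [-0.913, 3.003, -0.001]
contact_force: [-0.7, 1.0, 6.5]
opening: 0.0141
grip_force: 30.6
opening: 0.014
grip_force: 29.7
roll -0.003 t [-174.5  162.1    1.9] | now [441.   78.1 171.9] q6 -2.15
```

```bash
python3 -m handwheel '[{"tx":-21.8,"ty":20.2,"tz":0,"roll":0},{"tx":-21.8,"ty":20.2,"tz":0,"roll":0},{"tx":-21.8,"ty":20.2,"tz":0,"roll":0},{"tx":-21.8,"ty":20.2,"tz":0,"roll":0},{"tx":-21.8,"ty":20.2,"tz":0,"roll":0},{"tx":-21.8,"ty":20.2,"tz":0,"roll":0},{"tx":-21.8,"ty":20.2,"tz":0,"roll":0},{"tx":-21.8,"ty":20.2,"tz":0,"roll":0},{"tx":0,"ty":0,"tz":0,"roll":0},{"tx":0,"ty":0,"tz":0,"roll":0},{"tx":0,"ty":0,"tz":0,"roll":0}]' |grep pos
python3 -m handwheel '[{"tx":0,"ty":0,"tz":30,"roll":0},{"tx":0,"ty":0,"tz":30,"roll":0},{"tx":0,"ty":0,"tz":30,"roll":0},{"tx":0,"ty":0,"tz":25,"roll":0},{"tx":0,"ty":0,"tz":15,"roll":0},{"tx":0,"ty":0,"tz":2,"roll":0},{"tx":0,"ty":0,"tz":2,"roll":0},{"tx":0,"ty":0,"tz":0,"roll":0},{"tx":0,"ty":0,"tz":0,"roll":0}]' | grep -E 'pos|cont|open'
python3 -m handwheel '[{"tx":0,"ty":0,"tz":0,"roll":0},{"tx":0,"ty":0,"tz":0,"roll":0},{"tx":0,"ty":0,"tz":0,"roll":0},{"tx":0,"ty":0,"tz":0,"roll":0},{"tx":0,"ty":0,"tz":-30,"roll":0},{"tx":0,"ty":0,"tz":-30,"roll":0},{"tx":0,"ty":0,"tz":-30,"roll":0},{"tx":0,"ty":0,"tz":-35,"roll":0},{"tx":0,"ty":0,"tz":-35,"roll":0},{"tx":0,"ty":0,"tz":-35,"roll":0},{"tx":0,"ty":0,"tz":0,"roll":0},{"tx":0,"ty":0,"tz":0,"roll":0}]' 40 | grep -E 'pos|cont|open'; python3 plan.py 350,349,240,90
```

```text
tool_pos: [0.4943, 0.3086, 0.1688]
tool_pos: [0.4961, 0.3091, 0.0383]
contact_force: [-0.1, 0.1, -0.7]
opening: 0.0141
tool_pos: [0.4971, 0.3102, 0.2363]
contact_force: [-0.4, 0.7, -0.1]
opening: 0.0398
roll 0.59 t [147.1  38.8  -4.5] | now [497.1 310.2 236.3] q6 -1.73
```

```bash
python3 -m handwheel '[{"tx":0,"ty":0,"tz":0,"roll":0.118},{"tx":0,"ty":0,"tz":0,"roll":0.118},{"tx":0,"ty":0,"tz":0,"roll":0.118},{"tx":0,"ty":0,"tz":0,"roll":0.118},{"tx":0,"ty":0,"tz":0,"roll":0.118},{"tx":29.4,"ty":7.8,"tz":0,"roll":0},{"tx":29.4,"ty":7.8,"tz":0,"roll":0},{"tx":29.4,"ty":7.8,"tz":0,"roll":0},{"tx":29.4,"ty":7.8,"tz":0,"roll":0},{"tx":29.4,"ty":7.8,"tz":0,"roll":0},{"tx":0,"ty":0,"tz":0,"roll":0},{"tx":0,"ty":0,"tz":0,"roll":0}]' 0 >/dev/null
python3 -m handwheel '[{"tx":0,"ty":0,"tz":0,"roll":0},{"tx":0,"ty":0,"tz":0,"roll":0},{"tx":0,"ty":0,"tz":0,"roll":0},{"tx":0,"ty":0,"tz":0,"roll":0}]' |grep -E 'pos|cont'
python3 - <<'E'
from meas import *
im,d,K,T=snap('wrist','wd'); P=cloud(d,K,T)
cv2.imwrite('pics/wdz.png',im[:,:,::-1])
m=(P[...,2]>.05)&(P[...,2]<.075)&(P[...,0]>.36)&(P[...,0]<.415)&(P[...,1]>.25)&(P[...,1]<.45)&(d>0)
r=cv2.minAreaRect((1000*P[m][:,:2]).astype(np.float32)); print('handle',r, np.median(P[m],0))
for a in (.06,.07,.08): pass
print(ctrl.get_obs()['tool_pos'])
E
```

```text
tool_pos: [0.3494, 0.3481, 0.2321]
contact_force: [0.7, -0.6, -0.7]
handle ((402.0863952636719, 349.7584228515625), (31.923412322998047, 118.81684875488281), 3.883103609085083) [0.39119664 0.35166183 0.06558205]
[0.34926412 0.34809959 0.2322204 ]
```

View pics/wdz.png

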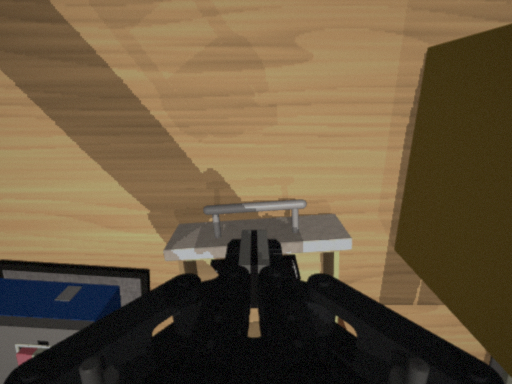

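The handle is at (255,207) in the wrist view, but the clips are hidden by the gripper. I'll check the drawer's inside with the fixed cameras before shutting it.

```bash
python3 - <<'E'
from h import *
a=snap('scene','s5')[0]; b=snap('side','d5')[0]
A=cv2.resize(a[90:190,270:400],(390,300),interpolation=cv2.INTER_CUBIC); B=cv2.resize(b[254:384,150:319],(390,300),interpolation=cv2.INTER_CUBIC)
cv2.imwrite('pics/dr.png',np.hstack([A,B])[:,:,::-1])
E
```

```text
(no output)
```

View pics/dr.png

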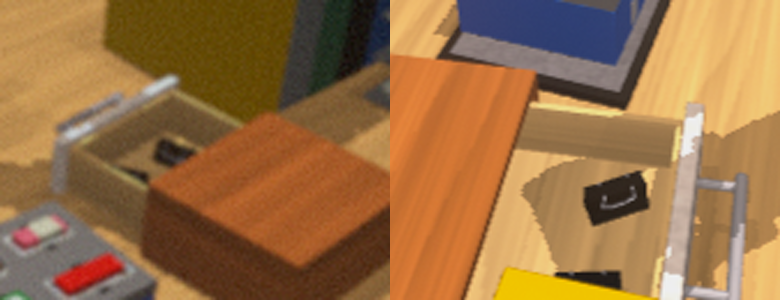

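Both clips stand in the drawer, at (615,198) and (588,275) in the side crop. Now I shut it.

```bash
python3 -m handwheel '[{"tx":0,"ty":2,"tz":31,"roll":0},{"tx":0,"ty":0,"tz":31,"roll":0},{"tx":0,"ty":0,"tz":31,"roll":0},{"tx":0,"ty":0,"tz":31,"roll":0},{"tx":0,"ty":0,"tz":31,"roll":0},{"tx":0,"ty":0,"tz":30,"roll":0},{"tx":0,"ty":0,"tz":0,"roll":0},{"tx":0,"ty":0,"tz":0,"roll":0},{"tx":0,"ty":0,"tz":0,"roll":0}]' | grep -E 'pos|cont'
python3 -m handwheel '[{"tx":-8,"ty":0.3,"tz":0,"roll":0},{"tx":-8,"ty":0.5,"tz":0,"roll":0},{"tx":-8,"ty":0.5,"tz":0,"roll":0},{"tx":-8,"ty":0.5,"tz":0,"roll":0},{"tx":-8,"ty":0.5,"tz":0,"roll":0},{"tx":-8,"ty":0.5,"tz":0,"roll":0},{"tx":-8,"ty":0.5,"tz":0,"roll":0},{"tx":-8,"ty":0.5,"tz":0,"roll":0},{"tx":-8,"ty":0.5,"tz":0,"roll":0},{"tx":-8,"ty":0.5,"tz":0,"roll":0},{"tx":-8,"ty":0.5,"tz":0,"roll":0},{"tx":-8,"ty":0.5,"tz":0,"roll":0}]' | grep -E 'pos|cont'
python3 -m handwheel '[{"tx":-8,"ty":0.6,"tz":0,"roll":0},{"tx":-8,"ty":0.6,"tz":0,"roll":0},{"tx":-8,"ty":0.6,"tz":0,"roll":0},{"tx":-8,"ty":0.6,"tz":0,"roll":0},{"tx":-8,"ty":0.6,"tz":0,"roll":0},{"tx":-6,"ty":0.6,"tz":0,"roll":0},{"tx":0,"ty":0,"tz":0,"roll":0},{"tx":0,"ty":0,"tz":0,"roll":0}]' | grep -E 'pos|cont'
```

```text
tool_pos: [0.3497, 0.3511, 0.0492]
contact_force: [-0.1, -0.9, -0.0]
tool_pos: [0.4453, 0.3563, 0.0473]
contact_force: [-2.0, 1.2, 1.1]
tool_pos: [0.4912, 0.3598, 0.0475]
contact_force: [-0.5, 0.2, -0.8]
```

```bash
for k in 1; do (python3 -m handwheel '[{"tx":-4,"ty":0.3,"tz":0,"roll":0},{"tx":-4,"ty":0.3,"tz":0,"roll":0},{"tx":0,"ty":0,"tz":0,"roll":0}]'; python3 -m handwheel '[{"tx":-4,"ty":0.3,"tz":0,"roll":0},{"tx":0,"ty":0,"tz":0,"roll":0}]'; python3 -m handwheel '[{"tx":-3,"ty":0.2,"tz":0,"roll":0},{"tx":0,"ty":0,"tz":0,"roll":0}]'; python3 -m handwheel '[{"tx":-3,"ty":0.2,"tz":0,"roll":0},{"tx":0,"ty":0,"tz":0,"roll":0}]'; python3 -m handwheel '[{"tx":-3,"ty":0.2,"tz":0,"roll":0},{"tx":0,"ty":0,"tz":0,"roll":0}]')| grep -E 'pos|cont';done
```

```text
tool_pos: [0.4992, 0.3605, 0.0475]
contact_force: [0.0, 0.9, -0.4]
tool_pos: [0.5033, 0.3608, 0.0477]
contact_force: [-0.8, 0.4, 0.1]
tool_pos: [0.5057, 0.361, 0.0475]
contact_force: [-0.9, -0.6, 0.1]
tool_pos: [0.5061, 0.3611, 0.0473]
contact_force: [-10.0, -1.6, 7.2]
tool_pos: [0.5062, 0.3611, 0.0472]
contact_force: [-20.4, -2.4, 15.0]
```

```bash
python3 -m handwheel '[{"tx":10,"ty":0,"tz":0,"roll":0},{"tx":30,"ty":0,"tz":0,"roll":0},{"tx":30,"ty":0,"tz":0,"roll":0},{"tx":30,"ty":0,"tz":0,"roll":0},{"tx":0,"ty":0,"tz":-35,"roll":0},{"tx":0,"ty":0,"tz":-35,"roll":0},{"tx":0,"ty":0,"tz":-35,"roll":0},{"tx":0,"ty":0,"tz":-35,"roll":0},{"tx":0,"ty":0,"tz":-35,"roll":0},{"tx":0,"ty":0,"tz":0,"roll":0},{"tx":0,"ty":0,"tz":0,"roll":0},{"tx":0,"ty":0,"tz":0,"roll":0}]' | grep -E 't:|pos|cont'
python3 - <<'E'
from h import *
a=snap('scene','s6')[0]; b=snap('side','d6')[0]
A=cv2.resize(a[80:300,60:400],(400,260),interpolation=cv2.INTER_AREA); B=cv2.resize(b[120:384,60:400],(400,310))
c=np.zeros((570,400,3),np.uint8);c[:260]=A;c[260:]=B; cv2.imwrite('pics/fin.png',c[:,:,::-1])
im,d,K,T=load('d6');P=cloud(d,K,T);m=(P[...,2]>.055)&(P[...,2]<.072)&(P[...,0]>.45)&(P[...,0]<.548)&(P[...,1]>.28)&(P[...,1]<.45)
print('handle/front',m.sum(),(1000*np.percentile(P[m][:,0],[2,50,98])).round() if m.any() else '')
E
```

```text
t: 70.65
tool_pos: [0.4116, 0.3611, 0.222]
tool_rot: [-0.0, 3.141, -0.0]
contact_force: [-0.3, 0.1, -0.4]
handle/front 434 [514. 522. 545.]
```

View pics/fin.png

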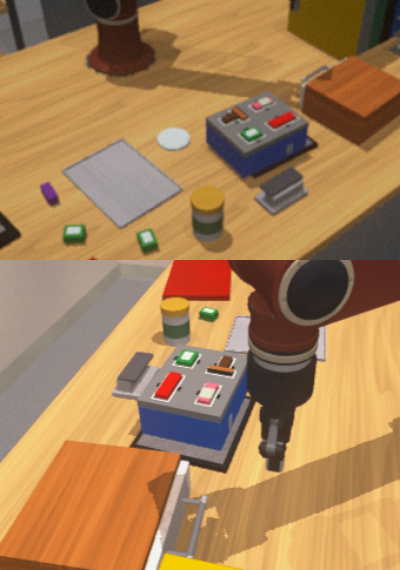

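The drawer is flush with the unit, the desk is free of clips, all four pieces sit in the case, and the canister, coaster and punch are untouched. Handing in.

```bash
python3 -c "
from station import ctrl
print(ctrl.finish_job())"
```

```text
the job is handed in; nothing more can be done
None
```

I toppled the case onto the board, pressed all four kit pieces home, put both binder clips in the drawer, pushed it shut, and handed the job in at about 71 s; the hand-in returned no verdict.

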